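# Prop the ripening box's lid on its stay and take out the widest cheese

### The job

Push the clear lid of the ripening box open with its hinged stay, and set the stay's foot on the box's front ledge, on the box side of the stop bar, so that the lid stays propped with nobody holding it. Then reach in under the lid, take out the widest of the three cheeses and set it down gently, upright, in the middle of the empty tray. Do not let the lid slam, and leave the two other cheeses and the things on the table where they are.

Things in the scene. Friction and masses are not known exactly. Their poses are not given: they have to be found in the camera images.
- box: Steel ripening box, 210 deep (x) x 400 wide (y) x 130 high, walls 5, fixed. Origin: centre of its underside; x points from the lid's free edge to the hinges (away from the robot), y left, z up. Inside is a dark grate, its top 80 mm above the origin, where the three cheeses stand in a row along y, about 90 mm apart, 30 mm in front of the middle.
- ledge (a point): Top of the ledge outside the box's front (-x) wall, at the wall: box x -105, y +180, 90 mm high. The ledge is smooth, slippery steel, 50 wide (y), reaching 80 mm out (-x). The stay's foot must stand on it between wall and stop bar; the lid's weight then pushes the foot outwards against the bar. A foot set beyond the bar slides off.
- ledge_end (a point): Middle of the ledge's outer edge. Across the ledge, between wall and outer edge, runs the stop bar, 10 thick (x), 12 high. It is set differently from box to box, its centre 28 to 52 mm out from the wall, and is not tracked: a foot lowered 15 mm off the wall and drawn outwards is felt to butt against it (a few N).
- lid (a joint): Lid angle, rad: 0 closed, grows as the front edge rises, stop at 1.2. The lid (0.4 to 0.65 kg, a clear plate 210 x 400 x 6 with a steel edge) always falls shut if not held; about 2 to 4 N at the stay's pivot carry it. Propped, it stands at about 0.75 to 0.85.
- stay (a joint): Stay angle about its pivot, relative to the lid, rad: 0 when it points straight out in the lid's plane, away from the hinges; grows as the foot swings down. Light friction (0.09 N m) holds the stay where it is left. Propped it reads about 1.95 to 2.1.
- lid_hinge (a point): Middle of the lid's hinge axis, which runs along the box's y at its back (+x) rim, 105 mm behind the box origin and 133 mm above it.
- stay_pivot (a point): The stay's pivot axis (along the box's y), 230 mm from the hinge axis, in the lid's mid plane, 20 mm beyond the lid's front edge, at y = +180 of the box. Not tracked while the stay is held.
- stay_mid (a point): A point on the stay's centre line, 90 mm from the pivot, good to grip. The stay is a plain straight aluminium bar, 12 wide (y) x 10 thick; its foot, a round rubber cross bar 12 in diameter and 32 long (y), is centred 215 mm from the pivot. At the start the stay sticks out in front of the box, towards the robot, sloping down 15 to 24 degrees. Not tracked while the stay is held.
- cheese_wide: The widest of three look-alike plain drum cheeses: 54 in diameter, 40 high, 0.07 to 0.14 kg. Origin: centre of its underside, z up. It stands on the box's grate in any of the three places.
- cheese_mid: Look-alike cheese, 46 in diameter, 40 high; to be left. Origin: centre of its underside.
- cheese_slim: Look-alike cheese, 38 in diameter, 40 high; to be left. Origin: centre of its underside.
- tray: Empty square aluminium tray, 170 x 170, rim 14 high, walls and floor 4 thick, fixed, on the table to the right of the box. Origin: centre of its underside.
- log_cheese: Small log of cheese, 42 in diameter, 130 long, lying on the table. Bystander.
- mould_a: Plastic ring mould, 80 in diameter, 60 high. Bystander.
- mould_b: Plastic ring mould, 68 in diameter, 60 high. Bystander.
- brush: Wooden brush lying in front of the box, about 200 long. Bystander.
Things that resemble listed ones, but are neither listed nor needed, are in the scene too. Several things have the shape of the tray; the one meant has the colours described above.

How it is judged (in metres and radians):
On the way:
1. the lid stands propped on its stay (lid more than 0.6 rad open, stay swung 1.75 to 2.3 rad, still, and nobody touches box, lid or stay) (value of joint lid above 0.6 rad and value of joint stay between 1.75 and 2.3 rad and velocity of joint lid between -0.05 and 0.05 rad/s and contact force between each of the arm, the fingers and box below 0.3 N), for 0.4 s.
At the end, for the whole second after the job is handed in: The lid is still propped on its stay (lid more than 0.6 rad open, stay joint 1.75 to 2.3 rad), at rest and untouched; the widest cheese stands upright (within 0.15 rad) on the tray's floor, its centre within 45 mm of the tray's centre, at rest and released (all of step 1 and horizontal distance between cheese_wide and tray below 0.045 m and z of cheese_wide in the frame of tray below 0.009 m and angle between cheese_wide's own z axis and vertical below 0.15 rad and linear speed of cheese_wide below 0.02 m/s).
It fails at once if the lid slams (closes faster than 2.5 rad/s) (velocity of joint lid below -2.5 rad/s).
It fails at once if the widest cheese is dropped (faster than 0.6 m/s with no finger on it) (linear speed of cheese_wide above 0.6 m/s and contact force between the fingers and cheese_wide below 0.05 N).
It fails at once if one of the other two cheeses is shifted by more than 30 mm (distance of any of cheese_mid, cheese_slim from where it was at the start of the episode above 0.03 m).
It fails at once if a bystander on the table is shifted by more than 40 mm (distance of any of log_cheese, mould_a, mould_b, brush from where it was at the start of the episode above 0.04 m).
It also fails if it takes over 69 s, if anything falls off the work surface, if the arm or the gripper's body presses on something with over 40 N, if the wrist force passes 120 N, or if a joint passes its speed limit or range.

### The arm

A 6-joint arm with a two-finger parallel gripper is mounted at the origin on the work surface. World frame = base frame: x ahead of the robot, y to its left, z up, the work surface at z = 0. Lengths are in m, angles in degrees, forces in N, time in s.
With the tool pointing down it reaches from about 0.4 to 0.825 m from the base axis. Payload 7 kg.
Tool frame: the origin (TCP) lies midway between the tips of the shut fingers; the grasp point (between the pads) lies ctrl.tcp_to_grasp behind it (ctrl.tcp_to_grasp is the distance from the TCP to the grasp point, in m); z points along the fingers, y is the line along which they close (so a half turn about z gives the same grasp; the last joint's range is limited). The gripper opens to 88 mm and grips with 3 to 60 N. Pads are 19 mm wide; open, the fingers measure 130 mm over their backs; the gripper's body (78 mm by 193 mm) begins 47 mm behind the grasp point.
Start: joints at [-50.586, 20.546, 0.682, 0, -70.136, -16.507], TCP at [0.263, -0.622, 0.227] pointing down, gripper open.
Joint ranges: [-176.03, 176.03], [-82.01, 121.73], [-58.28, 71.71], [-173.87, 95.51], [-174.79, -0.11], [-173.66, 173.66]. Speed limits (degrees/s): [136.94, 136.94, 172.46, 180, 180, 180].

### API

Orientations are given as [roll, pitch, yaw] about the fixed x, y, z axes, in that order (R = Rz(yaw) Ry(pitch) Rx(roll)).
In Python, from plant import ctrl, imaging, close_job gives the robot as it stands.
- The arm moves only by the shell command python3 -m crank 'ROWS'. ROWS is JSON, a list of rows, each a list of 3 entries, a list of its own where there are three numbers: the shift along the world's x, y, z in m, then the turn, a rotation vector about the world's x, y, z in degrees, then the opening, from -1 (shut) to 1 (fully open), so that 0 is half open. A call has 1 to 12 rows; each row shifts and turns the commanded pose from where the row before left it; what a row does not reach is not made up. A row lasts 1/10 s, in which the tool goes at most 50 mm and 8.59 degrees, less where a joint would pass 70% of its speed; a pose out of reach is approached as far as the arm can. A call is refused whole if a number of a shift passes 0.05 or a number of a turn 8.59, either way. A call with a gripper value outside its range is refused whole. The fingers move at their own pace and stop on an object; the grip force is fixed at half the most. Time passes only in rows, so rows that do not move let the fingers close. It gives the time, the measured TCP pose, the force, the opening and the grip force at its end, in the units of the state.
- ctrl.get_obs(): the state, without advancing time (a new reading comes with each control period).
- imaging.snapshot(name): name is "side" or "top"; returns (picture, depth): 480x640x3 uint8, blue, green, red; 480x640 float32, m along the optical axis (not along the pixel's ray), 0 where there is no reading.
- imaging.camera_model(name): a dict with "mtx" (3x3 intrinsics, pixels), "R" (3x3) and "t" (3): a world point X has camera coordinates R X + t. Camera axes: x right, y down, z forward; pixel columns grow to the right and rows downward; lengths in m; the calibration is good to about 2 mm. A picture is of the moment at which its call begins. camera_model takes no time and is no camera call.
- close_job(): hands the job in; it is judged then, once.
The state is a dict: "clock": time; "joint_pos": joint angles; "qvel": joint speeds; "tau": joint torques, N m; "tool_pos": TCP position; "orientation": TCP orientation; "force": force on the tool from outside, world axes, zero at the start; "moment": the same for the moment, N m; "opening": finger opening in m; "gripper_force": force on a finger pad.
Only numpy, scipy, OpenCV 4.12 (cv2) and the standard library are available. Lean on these libraries where they do the work, as an engineer would, in place of code of your own. Each camera call takes 0.05 s, during which the arm holds its last target. There are 200 camera calls.

## Working session

There is one attempt and no reset: what is moved stays moved. The work goes in short steps, Python scripts to look and compute and a shell command to move; the robot and the scene stay as the last step left them, time stands still between calls to the robot, and variables do not carry over. Pictures are saved under pics/ and viewed, at most 10 in all, crops included, and the job is handed in when it is done.

```bash
mkdir -p pics; ls; python3 - <<'E'
from plant import ctrl, imaging
import cv2, numpy as np
o=ctrl.get_obs(); print({k:np.round(v,3) for k,v in o.items()}, ctrl.tcp_to_grasp)
for n in ("top","side"):
    p,d=imaging.snapshot(n); cv2.imwrite(f"pics/{n}0.png",p); np.save(f"pics/{n}0.npy",d)
    m=imaging.camera_model(n); print(n,np.round(m["mtx"],1).tolist(),np.round(m["R"],3).tolist(),np.round(-m["R"].T@m["t"],3))
E
```

```text
pics
{'clock': np.float64(0.0), 'joint_pos': array([-5.0587e+01,  2.0593e+01,  6.3200e-01, -1.9000e-02, -7.0134e+01,
       -1.6506e+01]), 'qvel': array([ 0.066, -0.056,  0.062,  0.045, -0.074,  0.041]), 'tau': array([ 0.0000e+00, -5.8272e+01,  2.9304e+01,  6.9970e+00,  7.0000e-03,
       -0.0000e+00]), 'tool_pos': array([ 0.262, -0.621,  0.226]), 'orientation': array([ 1.79904e+02, -1.00000e-02, -1.57100e+02]), 'force': array([-0.738,  0.261, -0.008]), 'moment': array([-0.051,  0.001,  0.008]), 'gripper_force': np.float64(0.0), 'opening': np.float64(0.088)} 0.0188
top [[477.9, 0.0, 321.1], [0.0, 477.9, 229.5], [0.0, 0.0, 1.0]] [[-0.018, -0.999, -0.035], [-0.997, 0.021, -0.079], [0.08, 0.034, -0.996]] [ 0.42  -0.086  1.139]
side [[511.1, 0.0, 324.8], [0.0, 511.1, 242.2], [0.0, 0.0, 1.0]] [[-0.7, -0.714, 0.006], [-0.503, 0.487, -0.714], [0.507, -0.503, -0.7]] [-0.11   0.534  0.983]
```

View pics/top0.png

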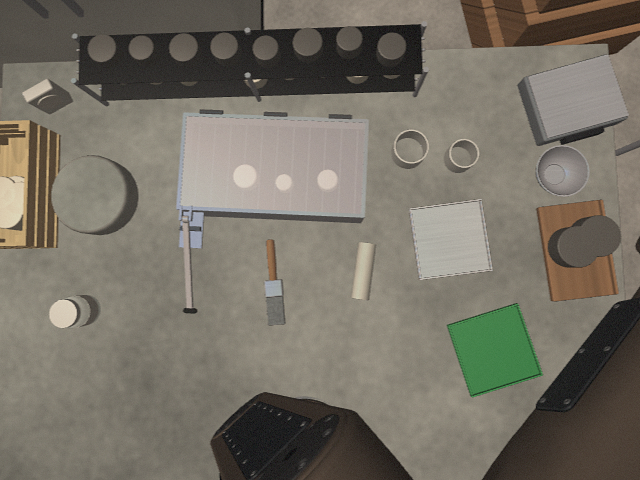

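View pics/side0.png

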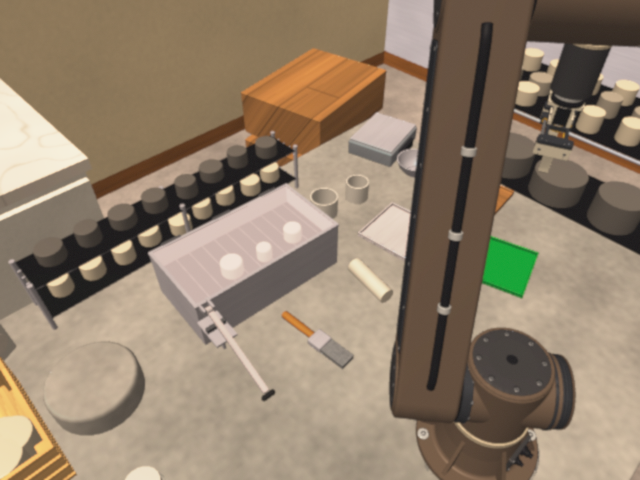

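The top view shows the box with lid corners at about (182,114), (368,119), (365,217) and (177,210). The stay runs from (186,213) to its foot at (190,310), with the ledge and bar under it around (190,230). The cheeses are at (245,176), (284,183) and (327,180), and the widest looks to be the left one. The aluminium tray is at (451,239), the log at (364,271) and the brush at about (272,285).

```bash
cat > h.py <<'E'
import numpy as np, cv2
from plant import ctrl, imaging
def plane(n,u,v,z):
    m=imaging.camera_model(n); R=np.array(m["R"]);t=np.array(m["t"]); c=-R.T@t
    r=R.T@np.linalg.inv(m["mtx"])@[u,v,1.]; return c+r*(z-c[2])/r[2]
def deproj(n,u,v,d):
    m=imaging.camera_model(n); R=np.array(m["R"]);t=np.array(m["t"])
    return R.T@(np.linalg.inv(m["mtx"])@[u,v,1.]*d-t)
def proj(n,X):
    m=imaging.camera_model(n); p=np.array(m["mtx"])@(np.array(m["R"])@X+np.array(m["t"])); return p[:2]/p[2]
E
python3 - <<'E'
from h import *
d=np.load("pics/top0.npy")
for nm,u,v,z in [("lBL",182,114,.136),("lBR",368,119,.136),("lFR",365,217,.136),("lFL",177,210,.136),("piv",186,213,.133),("foot",190,310,.07),("c1",245,176,.12),("c2",284,183,.12),("c3",327,180,.12),("tray",451,239,.004),("stay1",187,240,.12),("stay2",188,270,.1),("ledge",196,222,.09),("ledge2",196,243,.09),("bar",198,230,.1),("tA",411,209,.014),("tB",481,200,.014),("tC",492,270,.014),("tD",420,278,.014)]:
    print(nm,np.round(plane("top",u,v,z),4),np.round(deproj("top",u,v,d[v,u]),4))
p=cv2.imread("pics/top0.png")
a=cv2.resize(p[195:325,160:260],None,fx=4,fy=4,interpolation=cv2.INTER_CUBIC)
b=cv2.resize(p[150:210,220:350],(400,185),interpolation=cv2.INTER_CUBIC)
o=np.zeros((520,800,3),np.uint8);o[:,:400]=a;o[:185,400:]=b
s=cv2.imread("pics/side0.png");o[190:520,400:]=cv2.resize(s[290:400,180:313],(400,330),interpolation=cv2.INTER_CUBIC)
cv2.imwrite("pics/crop0.png",o)
E
```

```text
lBL [0.7579 0.2456 0.136 ] [0.8031 0.2899 0.002 ]
lBR [ 0.7351 -0.1566  0.136 ] [ 0.7354 -0.1567  0.1349]
lFR [ 0.5246 -0.1449  0.136 ] [ 0.5385 -0.1528  0.0026]
lFL [0.5483 0.2553 0.136 ] [ 0.5659  0.3021 -0.0015]
piv [0.5418 0.2368 0.133 ] [0.5472 0.251  0.0886]
foot [0.3308 0.247  0.07  ] [0.3303 0.2488 0.0641]
c1 [0.6214 0.1118 0.12  ] [0.618  0.1085 0.1371]
c2 [0.604 0.027 0.12 ] [0.6012 0.0253 0.1354]
c3 [ 0.6082 -0.0661  0.12  ] [ 0.4197 -0.0859  1.1393]
tray [ 0.4819 -0.3536  0.004 ] [ 0.4818 -0.3534  0.0047]
stay1 [0.4847 0.2385 0.12  ] [0.4843 0.2368 0.1254]
stay2 [0.4201 0.2424 0.1   ] [0.4201 0.2432 0.0975]
ledge [0.5263 0.228  0.09  ] [0.5264 0.2281 0.0897]
ledge2 [0.4795 0.2279 0.09  ] [0.4796 0.2283 0.0886]
bar [0.5075 0.2205 0.1   ] [0.5072 0.2194 0.1039]
tA [ 0.5539 -0.2606  0.014 ] [ 0.5539 -0.2606  0.014 ]
tB [ 0.5715 -0.4246  0.014 ] [ 0.5719 -0.4254  0.0113]
tC [ 0.4075 -0.4426  0.014 ] [ 0.4075 -0.442   0.016 ]
tD [ 0.3919 -0.2762  0.014 ] [ 0.3917 -0.277   0.0092]
```

View pics/crop0.png

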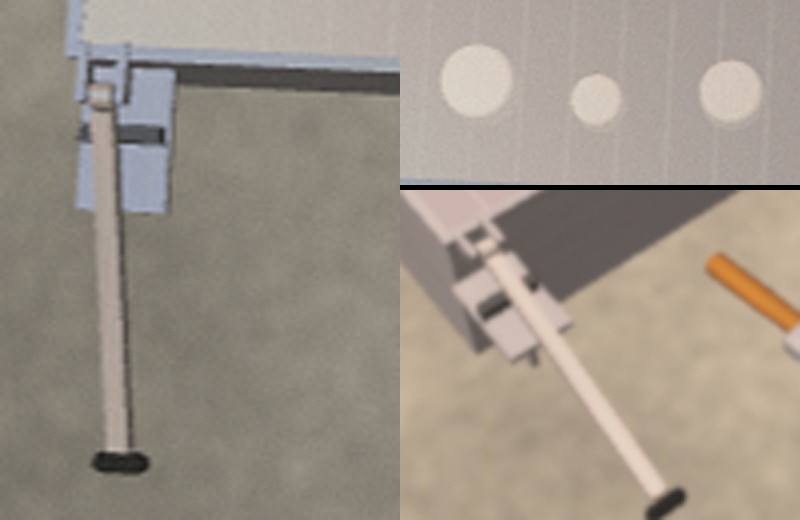

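The crop shows the stop bar as a dark strip at about (197,228) in full-picture pixels, roughly 35 mm out from the wall. The left cheese at (245,176) has the biggest disc, so it is the widest. The box origin is near (0.6415, 0.050) with yaw about -3.2°. Next I move over the stay's midpoint.

```bash
python3 -m crank '[[[0.0157,0.0434,0.002],[0,0,-2.2],1],[[0.0157,0.0434,0.002],[0,0,-2.2],1],[[0.0157,0.0434,0.002],[0,0,-2.2],1],[[0.0157,0.0434,0.002],[0,0,-2.2],1],[[0.0157,0.0434,0.002],[0,0,-2.2],1],[[0.0157,0.0434,0.002],[0,0,-2.2],1],[[0.0157,0.0434,0.002],[0,0,-2.2],1],[[0.0157,0.0434,0.002],[0,0,-2.2],1],[[0.0157,0.0434,0.002],[0,0,-2.2],1],[[0.0157,0.0434,0.002],[0,0,-2.2],1],[[0.0157,0.0434,0.002],[0,0,-2.1],1],[[0.0157,0.0434,0.002],[0,0,-2],1]]'
python3 -m crank '[[[-0.001,0.043,0],[0,0,0],1],[[-0.001,0.043,0],[0,0,0],1],[[-0.001,0.043,0],[0,0,0],1],[[-0.001,0.043,0],[0,0,0],1],[[-0.001,0.043,0],[0,0,0],1],[[-0.001,0.043,0],[0,0,0],1],[[-0.001,0.043,0],[0,0,0],1],[[-0.001,0.04,-0.01],[0,0,0],1],[[0,0,-0.04],[0,0,0],1],[[0,0,0],[0,0,0],1],[[0,0,0],[0,0,0],1]]'
python3 -c "
from plant import ctrl;print(ctrl.get_obs()['joint_pos'])"
```

```text
clock: 1.3
tool_pos: [0.4511, -0.099, 0.2507]
orientation: [180.0, 0.0, 176.7]
force: [1.5, -1.2, 1.1]
opening: 0.0877
gripper_force: 0.0
clock: 2.4
tool_pos: [0.4429, 0.2394, 0.2005]
orientation: [-179.9, -0.1, 176.8]
force: [-0.2, -0.8, 0.9]
opening: 0.0874
gripper_force: 0.0
[ 5.08134348e+01  5.50708555e+00 -2.27046667e+01  3.10455212e-02
 -6.19267168e+01 -1.43997429e+02]
```

```bash
python3 -m crank '[[[0,0,0],[0,0,8.5],1],[[0,0,0],[0,0,8.5],1],[[0,0,0],[0,0,8.5],1],[[0,0,0],[0,0,8.5],1],[[0,0,0],[0,0,8.5],1],[[0,0,0],[0,0,8.5],1],[[0,0,0],[0,0,8.5],1],[[0,0,0],[0,0,8.5],1],[[0,0,0],[0,0,8.5],1],[[0,0,0],[0,0,8.5],1],[[0,0,0],[0,0,8.5],1]]'
python3 -m crank '[[[0,0.001,0],[0,0,8.5],1],[[0,0.001,0],[0,0,8.5],1],[[0,0,0],[0,0,8.5],1],[[0,0,0],[0,0,8.5],1],[[0,0,0],[0,0,8.5],1],[[0,0,0],[0,0,8.5],1],[[0,0,0],[0,0,8.5],1],[[0,0,0],[0,0,8.5],1],[[0,0,0],[0,0,8.5],1],[[0,0,0],[0,0,8.5],1],[[0,0,0],[0,0,1.5],1],[[0,0,0],[0,0,0],1]]'
python3 -m crank '[[[0,0,-0.03],[0,0,0],1],[[0,0,-0.03],[0,0,0],1],[[0,0,-0.03],[0,0,0],1],[[0,0,-0.0275],[0,0,0],1],[[0,0,0],[0,0,0],1],[[0,0,0],[0,0,0],1],[[0,0,0],[0,0,0],-1],[[0,0,0],[0,0,0],-1],[[0,0,0],[0,0,0],-1],[[0,0,0],[0,0,0],-1],[[0,0,0],[0,0,0],-1],[[0,0,0],[0,0,0],-1]]'
python3 -c "
from plant import ctrl;print(ctrl.get_obs()['joint_pos'])"
```

```text
clock: 3.5
tool_pos: [0.4441, 0.2397, 0.203]
orientation: [-179.9, 0.1, -89.4]
force: [-0.2, 0.6, -0.7]
opening: 0.0875
gripper_force: 0.0
clock: 4.7
tool_pos: [0.4437, 0.2418, 0.2021]
orientation: [-179.9, -0.1, -3.4]
force: [0.8, -0.0, -0.8]
opening: 0.0875
gripper_force: 0.0
clock: 5.9
tool_pos: [0.4431, 0.2421, 0.0832]
orientation: [-180.0, -0.0, -3.2]
force: [-0.7, -0.2, 0.4]
opening: 0.0453
gripper_force: 0.0
[ 5.09711306e+01  1.29885627e+01 -3.13106161e+01  5.16111387e-04
 -4.56898743e+01  3.58312061e+01]
```

```bash
python3 -m crank '[[[0,0,0],[0,0,0],-1],[[0,0,0],[0,0,0],-1],[[0,0,0],[0,0,0],-1],[[0,0,0],[0,0,0],-1],[[0,0,0],[0,0,0],-1],[[0,0,0],[0,0,0],-1],[[0,0,0],[0,0,0],-1]]'
cat > traj.py <<'E'
import numpy as np
yaw=np.radians(-3.2); ex=np.array([np.cos(yaw),np.sin(yaw)])
A0=-20.5
def st(th,al,tcp=True):
    a=np.radians(al); P=np.array([.105-.23*np.cos(th),.133+.23*np.sin(th)]); d=np.array([-np.cos(a),np.sin(a)])
    tau=np.radians(A0-al); G=P+.09*d; T=G+.0188*np.array([np.sin(tau),-np.cos(tau)])
    return T, P+.215*d
def foot_to(F):  # F -> th, al
    from scipy.optimize import fsolve
    x=fsolve(lambda q: st(q[0],q[1]*60)[1]-F,[.85,-1.1]); return x[0],x[1]*60
def rows(pts):
    p=None
    for th,al in pts:
        T,F=st(th,al)
        if p is not None:
            d=T-p[0]; da=al-p[1]
            w=-( -da)*np.array([-np.sin(yaw),np.cos(yaw)])
            print(np.round([d[0]*ex[0],d[0]*ex[1],d[1]],4).tolist(),np.round(w,2).tolist(),"foot",np.round(F,3),"th %.2f al %.1f"%(th,al))
        p=(T,al)
E
python3 - <<'E'
from traj import *
a=np.linspace(0,1,13); pts=[(t*.6,-20.5-14.5*t) for t in a]
b=np.linspace(0,1,13)[1:]; pts+=[(.6+t*.4,-35-25*t) for t in b]
rows(pts)
D=foot_to(np.array([-.121,.125]));E=foot_to(np.array([-.121,.097])); print(D,E)
rows([pts[-1]]+[(pts[-1][0]+(D[0]-pts[-1][0])*k/3,pts[-1][1]+(D[1]-pts[-1][1])*k/3) for k in (1,2,3)]+[foot_to(np.array([-.121,.125-.007*k])) for k in (1,2,3,4)])
E
```

```text
clock: 6.6
tool_pos: [0.4432, 0.2436, 0.0831]
orientation: [-179.9, -0.0, -3.2]
force: [-1.5, 7.0, -2.7]
opening: 0.0116
gripper_force: 30.0
[0.0014, -0.0001, 0.0097] [-0.07, -1.21] foot [-0.324  0.065] th 0.05 al -21.7
[0.002, -0.0001, 0.0097] [-0.07, -1.21] foot [-0.322  0.072] th 0.10 al -22.9
[0.0026, -0.0001, 0.0097] [-0.07, -1.21] foot [-0.319  0.079] th 0.15 al -24.1
[0.0032, -0.0002, 0.0096] [-0.07, -1.21] foot [-0.315  0.087] th 0.20 al -25.3
[0.0038, -0.0002, 0.0095] [-0.07, -1.21] foot [-0.31   0.094] th 0.25 al -26.5
[0.0044, -0.0002, 0.0094] [-0.07, -1.21] foot [-0.305  0.101] th 0.30 al -27.8
[0.005, -0.0003, 0.0093] [-0.07, -1.21] foot [-0.299  0.108] th 0.35 al -29.0
[0.0055, -0.0003, 0.0091] [-0.07, -1.21] foot [-0.293  0.115] th 0.40 al -30.2
[0.0061, -0.0003, 0.0089] [-0.07, -1.21] foot [-0.286  0.121] th 0.45 al -31.4
[0.0066, -0.0004, 0.0087] [-0.07, -1.21] foot [-0.278  0.127] th 0.50 al -32.6
[0.0072, -0.0004, 0.0084] [-0.07, -1.21] foot [-0.27   0.134] th 0.55 al -33.8
[0.0077, -0.0004, 0.0082] [-0.07, -1.21] foot [-0.261  0.14 ] th 0.60 al -35.0
[0.007, -0.00
[... 904 characters left out ...]
7  0.14 ] th 1.00 al -60.0
(np.float64(0.9461128319837031), np.float64(-64.8164564256203)) (np.float64(0.8173511458898907), np.float64(-71.38088409995775))
[-0.0009, 0.0, -0.0032] [-0.09, -1.6] foot [-0.125  0.135] th 0.98 al -61.6
[-0.0008, 0.0, -0.0031] [-0.09, -1.6] foot [-0.123  0.13 ] th 0.96 al -63.2
[-0.0007, 0.0, -0.0031] [-0.09, -1.6] foot [-0.121  0.125] th 0.95 al -64.8
[-0.003, 0.0002, -0.0051] [-0.1, -1.71] foot [-0.121  0.118] th 0.91 al -66.5
[-0.003, 0.0002, -0.0052] [-0.09, -1.66] foot [-0.121  0.111] th 0.88 al -68.2
[-0.0029, 0.0002, -0.0053] [-0.09, -1.62] foot [-0.121  0.104] th 0.85 al -69.8
[-0.0029, 0.0002, -0.0055] [-0.09, -1.57] foot [-0.121  0.097] th 0.82 al -71.4
```

```bash
python3 -m crank '[[[0.0014,0.0015,0.0097],[-0.07,-1.21,0],-1],[[0.002,-0.0001,0.0097],[-0.07,-1.21,0],-1],[[0.0026,-0.0001,0.0097],[-0.07,-1.21,0],-1],[[0.0032,-0.0002,0.0096],[-0.07,-1.21,0],-1],[[0.0038,-0.0002,0.0095],[-0.07,-1.21,0],-1],[[0.0044,-0.0002,0.0094],[-0.07,-1.21,0],-1]]'
python3 -m crank '[[[0.005,-0.0003,0.0093],[-0.07,-1.21,0],-1],[[0.0055,-0.0003,0.0091],[-0.07,-1.21,0],-1],[[0.0061,-0.0003,0.0089],[-0.07,-1.21,0],-1],[[0.0066,-0.0004,0.0087],[-0.07,-1.21,0],-1],[[0.0072,-0.0004,0.0084],[-0.07,-1.21,0],-1],[[0.0077,-0.0004,0.0082],[-0.07,-1.21,0],-1]]'
```

```text
clock: 7.2
tool_pos: [0.4606, 0.2426, 0.1416]
orientation: [180.0, -7.4, -3.2]
force: [-3.6, 2.0, -1.8]
opening: 0.0119
gripper_force: 30.0
clock: 7.8
tool_pos: [0.4991, 0.2401, 0.1938]
orientation: [179.9, -14.6, -3.2]
force: [-2.7, -1.6, -1.6]
opening: 0.012
gripper_force: 30.0
```

```bash
python3 -m crank '[[[0.007,-0.0004,0.0038],[-0.12,-2.08,0],-1],[[0.0073,-0.0004,0.0037],[-0.12,-2.08,0],-1],[[0.0076,-0.0004,0.0037],[-0.12,-2.08,0],-1],[[0.0079,-0.0004,0.0036],[-0.12,-2.08,0],-1],[[0.0081,-0.0005,0.0035],[-0.12,-2.08,0],-1],[[0.0084,-0.0005,0.0035],[-0.12,-2.08,0],-1],[[0.0086,-0.0005,0.0034],[-0.12,-2.08,0],-1],[[0.0089,-0.0005,0.0033],[-0.12,-2.08,0],-1],[[0.0091,-0.0005,0.0032],[-0.12,-2.08,0],-1],[[0.0093,-0.0005,0.0032],[-0.12,-2.08,0],-1],[[0.0095,-0.0005,0.0031],[-0.12,-2.08,0],-1],[[0.0097,-0.0005,0.003],[-0.12,-2.08,0],-1]]'
python3 -m crank '[[[-0.0009,0,-0.0032],[-0.09,-1.6,0],-1],[[-0.0008,0,-0.0031],[-0.09,-1.6,0],-1],[[-0.0007,0,-0.0031],[-0.09,-1.6,0],-1],[[0,0,0],[0,0,0],-1]]'
python3 - <<'E'
from h import *
for n in ("side","top"):
    p,d=imaging.snapshot(n); cv2.imwrite(f"pics/{n}1.png",p); np.save(f"pics/{n}1.npy",d)
a=cv2.imread("pics/side1.png")[230:380,100:300]; b=cv2.imread("pics/top1.png")[150:300,120:320]
cv2.imwrite("pics/crop1.png",np.vstack([cv2.resize(a,(400,300)),cv2.resize(b,(400,300))]))
E
```

```text
clock: 9.0
tool_pos: [0.5998, 0.2336, 0.2334]
orientation: [179.8, -39.6, -3.2]
force: [-0.9, -7.5, -2.2]
opening: 0.0118
gripper_force: 30.0
clock: 9.4
tool_pos: [0.5937, 0.234, 0.2377]
orientation: [178.4, -43.1, -3.3]
force: [-1.8, -21.9, -3.2]
opening: 0.0113
gripper_force: 30.0
```

View pics/crop1.png

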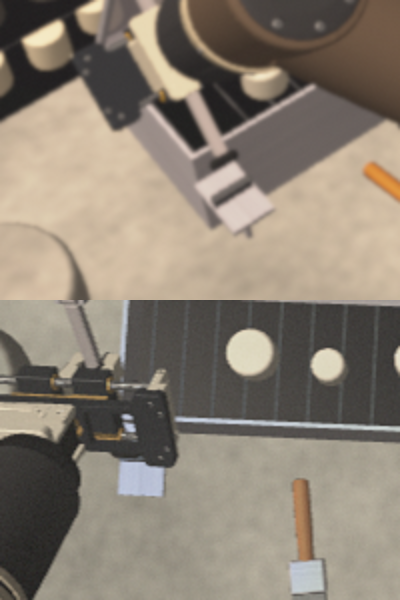

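```bash
python3 - <<'E'
from h import *
o=ctrl.get_obs(); print({k:np.round(v,2).tolist() for k,v in o.items()})
E
```

```text
{'clock': 9.5, 'joint_pos': [35.28, 1.24, -56.03, 95.17, -26.69, -36.39], 'qvel': [0.02, -0.11, 0.06, 0.0, 0.25, 0.11], 'tau': [12.64, -27.61, 34.45, 6.13, 4.34, 0.11], 'tool_pos': [0.59, 0.23, 0.24], 'orientation': [178.45, -43.11, -3.32], 'force': [-2.21, -23.43, -3.16], 'moment': [-5.46, 3.79, -5.57], 'gripper_force': 30.0, 'opening': 0.01}
```

The arm ran into a wrist limit (q4 at 95°), not an obstacle. With G fixed the linkage itself sets the stay's angle, so I can turn the tool back about the grasp point.

```bash
python3 -m crank '[[[-0.0005,0,-0.0004],[0,2,0],-1],[[-0.0005,0,-0.0004],[0,2,0],-1],[[-0.0005,0,-0.0004],[0,2,0],-1],[[-0.0005,0,-0.0004],[0,2,0],-1],[[-0.0005,0,-0.0004],[0,2,0],-1],[[-0.0005,0,-0.0004],[0,2,0],-1],[[0,0,0],[0,0,0],-1]]'
cat > gp.py <<'E'
from h import *
from scipy.spatial.transform import Rotation as Ro
def g():
    o=ctrl.get_obs(); R=Ro.from_euler("xyz",o["orientation"],degrees=True).as_matrix()
    G=o["tool_pos"]-ctrl.tcp_to_grasp*R[:,2]; y=np.radians(-3.2); d=G-[.6415,.0499,0]
    x=d[0]*np.cos(y)+d[1]*np.sin(y); yy=-d[0]*np.sin(y)+d[1]*np.cos(y); dx,dz=.105-x,G[2]-.133
    L=np.hypot(dx,dz); th=np.arctan2(dz,dx)+np.arccos((.23**2+L*L-.09**2)/(2*.23*L))
    P=np.array([.105-.23*np.cos(th),.133+.23*np.sin(th)]); v=(np.array([x,G[2]])-P)/.09
    print("G",np.round([x,yy,G[2]],4),"th %.3f al %.1f"%(th,np.degrees(np.arctan2(v[1],-v[0]))),"foot",np.round(P+.215*v,4)); print("q",np.round(o["joint_pos"],1),"F",np.round(o["force"],1),"M",np.round(o["moment"],1), "rpy",np.round(o["orientation"],1),"t",o["clock"])
if __name__=="__main__": g()
E
python3 gp.py
```

```text
clock: 10.2
tool_pos: [0.5894, 0.234, 0.2353]
orientation: [177.6, -30.9, -2.8]
force: [-4.3, -20.8, 0.6]
opening: 0.0118
gripper_force: 30.0
G [-0.0719  0.1817  0.2514] th 0.992 al -55.4 foot [-0.1428  0.1485]
q [ 48.8   3.3 -43.5  48.5 -34.9  -0.9] F [ -4.3 -20.8   0.6] M [-6.1  2.8 -4.1] rpy [177.6 -30.9  -2.8] t 10.2
```

```bash
python3 -m crank '[[[0,-0.0005,0],[0.7,0,0.28],-1],[[0,-0.0005,0],[0.7,0,0.28],-1],[[0,-0.0005,0],[0.7,0,0.28],-1],[[0,0,0],[0,0,0],-1]]'; python3 gp.py
python3 - <<'E'
from traj import *
# from G(-.0719,.2514): foot path with constant tool tilt -> G displacement
def G(F):
    th,al=foot_to(np.array(F)); a=np.radians(al); return np.array([.105-.23*np.cos(th),.133+.23*np.sin(th)])+.09*np.array([-np.cos(a),np.sin(a)])
p=np.array([-.0719,.2514])
for F in [(-.135,.142),(-.128,.135),(-.121,.128),(-.121,.12),(-.121,.112),(-.121,.106),(-.121,.1),(-.121,.096)]:
    g=G(F);d=g-p;print(F,np.round([d[0]*ex[0],d[0]*ex[1],d[1]],4));p=g
E
```

```text
clock: 10.6
tool_pos: [0.5898, 0.2346, 0.2359]
orientation: [-179.8, -30.9, -3.1]
force: [-3.6, -13.5, 0.2]
opening: 0.0114
gripper_force: 30.0
G [-0.0716  0.1814  0.2521] th 0.995 al -55.2 foot [-0.1429  0.1494]
q [ 47.4   2.4 -44.5  48.7 -31.7  -0.2] F [ -3.6 -13.5   0.2] M [-4.3  2.5 -2.6] rpy [-179.8  -30.9   -3.1] t 10.6
(-0.135, 0.142) [ 0.0027 -0.0001 -0.0031]
(-0.128, 0.135) [ 0.0016 -0.0001 -0.0038]
(-0.121, 0.128) [ 0.0013 -0.0001 -0.004 ]
(-0.121, 0.12) [-0.0039  0.0002 -0.0062]
(-0.121, 0.112) [-0.0038  0.0002 -0.0064]
(-0.121, 0.106) [-0.0028  0.0002 -0.0049]
(-0.121, 0.1) [-0.0028  0.0002 -0.005 ]
(-0.121, 0.096) [-0.0018  0.0001 -0.0034]
```

```bash
python3 -m crank '[[[0.0027,-0.0008,-0.0031],[0,0,0],-1],[[0.0016,-0.0008,-0.0038],[0,0,0],-1],[[0.0013,-0.0008,-0.004],[0,0,0],-1],[[-0.0039,-0.0004,-0.0062],[0,0,0],-1],[[-0.0020,0,-0.0034],[0,0,0],-1],[[0,0,0],[0,0,0],-1],[[0,0,0],[0,0,0],-1]]'; python3 gp.py
python3 - <<'E'
from h import *
from traj import ex
ey=np.array([-ex[1],ex[0]])
W=lambda x,y,z: np.r_[np.array([.6415,.0499])+x*ex+y*ey,z]
for n in ("side","top"):
    p,d=imaging.snapshot(n); cv2.imwrite(f"pics/{n}2.png",p)
a=cv2.imread("pics/side2.png"); a0=cv2.imread("pics/side0.png"); 
c=np.zeros((600,800,3),np.uint8); 
for k,im in enumerate((a,)):
    pts={}
    b=cv2.resize(im[290:365,170:270],(800,600),interpolation=cv2.INTER_CUBIC)
    for X,col in [((-.105,.155,.09),(0,0,255)),((-.105,.205,.09),(0,0,255)),((-.185,.155,.09),(0,255,0)),((-.185,.205,.09),(0,255,0)),((-.135,.16,.102),(255,0,0)),((-.135,.2,.102),(255,0,0)),((-.105,.155,.13),(255,255,0)),((-.121,.164,.116),(255,0,255)),((-.121,.196,.116),(255,0,255))]:
        u=(proj("side",W(*X))-[170,290])*8; cv2.drawMarker(b,tuple(np.int32(u)),col,0,14,2)
cv2.imwrite("pics/crop2.png",b)
E
```

```text
clock: 11.3
tool_pos: [0.5901, 0.2344, 0.2162]
orientation: [-179.6, -31.0, -3.0]
force: [-2.4, -6.8, 0.5]
opening: 0.0116
gripper_force: 30.0
G [-0.0713  0.1812  0.2323] th 0.913 al -66.7 foot [-0.1209  0.1176]
q [ 45.6   3.4 -47.1  53.9 -28.2  -4.4] F [-2.4 -6.8  0.5] M [-2.3  2.5 -1.5] rpy [-179.6  -31.    -3. ] t 11.3
```

View pics/crop2.png

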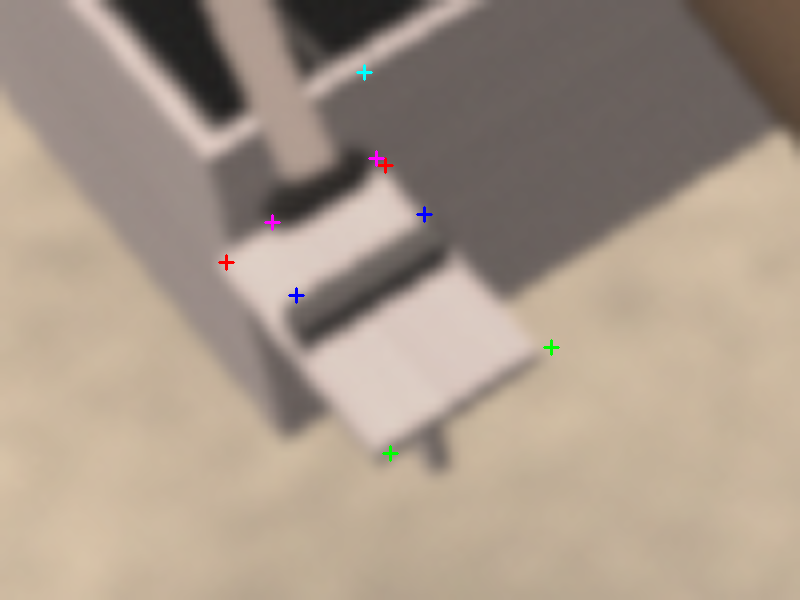

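```bash
python3 -m crank '[[[-0.0027,0,-0.0045],[0,0,0],-1],[[-0.0027,0,-0.0046],[0,0,0],-1],[[-0.0024,-0.0005,-0.0041],[0,0,0],-1],[[0,0,0],[0,0,0],-1],[[0,0,0],[0,0,0],-1]]'; python3 gp.py
```

```text
clock: 11.9
tool_pos: [0.5825, 0.2349, 0.2034]
orientation: [-179.6, -31.0, -2.9]
force: [-3.4, -4.8, 0.5]
opening: 0.0119
gripper_force: 30.0
G [-0.0789  0.1813  0.2195] th 0.840 al -70.3 foot [-0.1211  0.1018]
q [ 44.8   3.5 -49.5  58.1 -26.3  -8.4] F [-3.4 -4.8  0.5] M [-1.7  2.7 -1.1] rpy [-179.6  -31.    -2.9] t 11.9
```

```bash
python3 -m crank '[[[-0.0014,0,-0.0025],[0,0,0],-1],[[-0.0014,0,-0.0025],[0,0,0],-1],[[0,0,0],[0,0,0],-1]]'; python3 gp.py;  python3 -m crank '[[[-0.001,0,-0.0018],[0,0,0],-1],[[0,0,0],[0,0,0],-1]]'; python3 gp.py
```

```text
clock: 12.2
tool_pos: [0.5797, 0.2351, 0.1983]
orientation: [-179.6, -31.1, -2.9]
force: [-4.1, -4.5, 1.3]
opening: 0.0119
gripper_force: 30.0
G [-0.0818  0.1813  0.2144] th 0.812 al -71.6 foot [-0.1213  0.0958]
q [ 44.4   3.5 -50.4  59.9 -25.6 -10. ] F [-4.1 -4.5  1.3] M [-1.6  2.7 -1. ] rpy [-179.6  -31.1   -2.9] t 12.2
clock: 12.4
tool_pos: [0.5788, 0.2352, 0.1967]
orientation: [-179.5, -31.1, -2.9]
force: [-4.3, -4.7, 1.8]
opening: 0.0118
gripper_force: 30.0
G [-0.0827  0.1813  0.2128] th 0.802 al -72.0 foot [-0.1214  0.0939]
q [ 44.3   3.6 -50.7  60.5 -25.4 -10.6] F [-4.3 -4.7  1.8] M [-1.5  2.7 -1. ] rpy [-179.5  -31.1   -2.9] t 12.4
```

```bash
python3 - <<'E'
from traj import *
def G(F):
    th,al=foot_to(np.array(F)); a=np.radians(al); return np.array([.105-.23*np.cos(th),.133+.23*np.sin(th)])+.09*np.array([-np.cos(a),np.sin(a)])
for z in (.094,.091): print(G((-.1214,.0939)),(G((-.1314,z))-G((-.1214,.0939)))/5)
E
python3 -m crank '[[[-0.0005,0,-0.0009],[0,0,0],-1],[[-0.0005,0,-0.0009],[0,0,0],-1],[[0,0,0],[0,0,0],-1]]'; python3 gp.py
```

```text
[-0.08272222  0.21276559] [-0.00113133 -0.00028043]
[-0.08272222  0.21276559] [-0.00138573 -0.00078873]
clock: 12.7
tool_pos: [0.5786, 0.2352, 0.1962]
orientation: [-179.5, -31.2, -3.0]
force: [-2.4, -7.0, 5.6]
opening: 0.0117
gripper_force: 30.0
G [-0.0829  0.1813  0.2123] th 0.800 al -72.1 foot [-0.1213  0.0933]
q [ 44.1   3.6 -50.9  61.2 -25.2 -11.2] F [-2.4 -7.   5.6] M [-2.1  1.5 -1.3] rpy [-179.5  -31.2   -3. ] t 12.7
```

```bash
python3 -m crank '[[[-0.0011,0,-0.0002],[0,0,0],-1],[[-0.0011,0,-0.0002],[0,0,0],-1],[[-0.0011,0,-0.0002],[0,0,0],-1],[[0,0,0],[0,0,0],-1]]'; python3 gp.py;python3 -m crank '[[[-0.0011,0,-0.0002],[0,0,0],-1],[[-0.0011,0,-0.0002],[0,0,0],-1],[[0,0,0],[0,0,0],-1]]'; python3 gp.py
```

```text
clock: 13.1
tool_pos: [0.5756, 0.2354, 0.1955]
orientation: [-179.5, -31.2, -3.0]
force: [4.2, -4.7, 1.1]
opening: 0.0116
gripper_force: 30.0
G [-0.0858  0.1813  0.2116] th 0.792 al -71.0 foot [-0.1265  0.0934]
q [ 44.3   3.4 -51.2  61.4 -25.2 -11.6] F [ 4.2 -4.7  1.1] M [-1.9  0.5 -1. ] rpy [-179.5  -31.2   -3. ] t 13.1
clock: 13.4
tool_pos: [0.5751, 0.2354, 0.1955]
orientation: [-179.5, -31.2, -3.1]
force: [28.1, -5.4, -10.3]
opening: 0.0114
gripper_force: 30.0
G [-0.0864  0.1813  0.2116] th 0.791 al -70.7 foot [-0.1276  0.0936]
q [ 44.3   3.4 -51.3  61.5 -25.3 -11.8] F [ 28.1  -5.4 -10.3] M [-1.6 -4.8 -0.8] rpy [-179.5  -31.2   -3.1] t 13.4
```

```bash
python3 -m crank '[[[0.0012,0,0.0003],[0,0,0],-1],[[0.0005,0,0],[0,0,0],-1],[[0,0,0],[0,0,0],-1]]'; python3 gp.py;python3 -m crank '[[[0,0,0],[0,0,0],0],[[0,0,0],[0,0,0],0],[[0,0,0],[0,0,0],0],[[0,0,0],[0,0,0],0],[[0,0,0],[0,0,0],0],[[0,0,0],[0,0,0],0]]'; python3 gp.py
```

```text
clock: 13.7
tool_pos: [0.5754, 0.2354, 0.1956]
orientation: [-179.5, -31.2, -3.0]
force: [6.4, -5.5, -0.7]
opening: 0.0114
gripper_force: 30.0
G [-0.0861  0.1813  0.2117] th 0.792 al -70.9 foot [-0.1271  0.0936]
q [ 44.3   3.4 -51.2  61.4 -25.2 -11.6] F [ 6.4 -5.5 -0.7] M [-1.8 -0.2 -1. ] rpy [-179.5  -31.2   -3. ] t 13.7
clock: 14.3
tool_pos: [0.5742, 0.2356, 0.1937]
orientation: [-179.3, -31.0, -3.1]
force: [-0.7, 0.2, 0.1]
opening: 0.0439
gripper_force: 0.0
G [-0.0873  0.1814  0.2098] th 0.781 al -71.2 foot [-0.1275  0.0914]
q [ 44.3   3.4 -51.4  61.4 -25.  -11.7] F [-0.7  0.2  0.1] M [-0.   1.8  0. ] rpy [-179.3  -31.    -3.1] t 14.3
```

```bash
python3 -m crank '[[[-0.0103,0.0006,0.0171],[0,0,0],0.2],[[-0.0103,0.0006,0.0171],[0,0,0],0.2],[[-0.0103,0.0006,0.0171],[0,0,0],0.2],[[-0.0154,0.0009,0.0257],[0,0,0],0.2],[[-0.02,0.001,0.02],[0.2,4,0],0.2],[[-0.02,0.001,0.02],[0.2,4,0],0.2],[[-0.02,0.001,0.01],[0.2,4,0],0.2],[[-0.02,0,0.01],[0.2,4,0],0.2],[[0,0,0],[0.2,4,0],0.2],[[0,0,0],[0.2,4,0],0.2]]';python3 gp.py
python3 - <<'E'
from h import *
for n in ("side","top"):
    p,d=imaging.snapshot(n); cv2.imwrite(f"pics/{n}3.png",p); np.save(f"pics/{n}3.npy",d)
a=cv2.imread("pics/side3.png")[120:420,100:420]; b=cv2.imread("pics/top3.png")[60:360,100:500]
cv2.imwrite("pics/crop3.png",np.hstack([cv2.resize(a,(400,375)),cv2.resize(b,(400,300),).copy() if 0 else cv2.copyMakeBorder(b,0,75,0,0,0)]))
E
```

```text
clock: 15.3
tool_pos: [0.4473, 0.2419, 0.3318]
orientation: [-179.3, -6.9, -3.0]
force: [0.4, -0.6, 0.4]
opening: 0.0526
gripper_force: 0.0
G [-0.2069  0.1807  0.3504] th nan al nan foot [nan nan]
q [ 54.9  -2.6 -16.5   5.7 -71.9  30.6] F [ 0.4 -0.6  0.4] M [-0.1  0.5  0. ] rpy [-179.3   -6.9   -3. ] t 15.3gp.py:7: RuntimeWarning: invalid value encountered in arccos
  L=np.hypot(dx,dz); th=np.arctan2(dz,dx)+np.arccos((.23**2+L*L-.09**2)/(2*.23*L))
```

View pics/crop3.png

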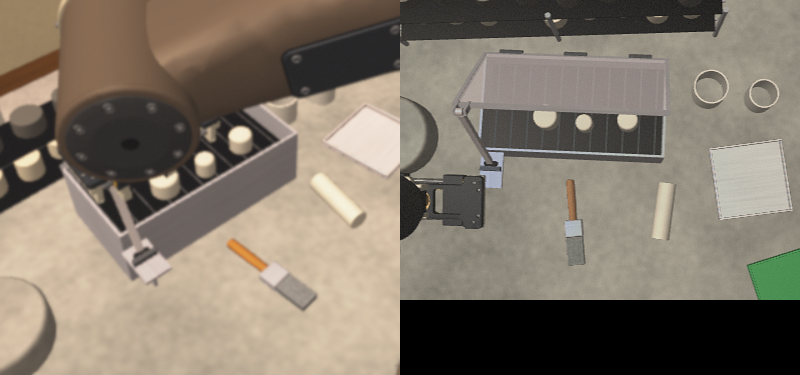

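The lid stands propped, with the foot against the bar at about (490,163) in the top half of the crop. The wide cheese is at about (245,178) in the top picture, partly under the lid's edge. I'll refine its position from the side depth.

```bash
python3 - <<'E'
from h import *
from traj import ex
from scipy.optimize import least_squares
ey=np.array([-ex[1],ex[0]]); O=np.array([.6415,.0499])
for n in ("side","top"):
    d=np.load(f"pics/{n}3.npy").astype(float); m=imaging.camera_model(n)
    v,u=np.mgrid[:480,:640]; c=np.stack([u,v,np.ones_like(u)],-1)@np.linalg.inv(m["mtx"]).T*d[...,None]
    X=(c-m["t"])@np.array(m["R"]); b=np.stack([(X[...,:2]-O)@ex,(X[...,:2]-O)@ey,X[...,2]],-1)
    ok=(d>0)&(abs(b[...,0]+.03)<.055)
    for yc,r in ((.061,.027),(-.025,.019),(-.118,.023)):
        s=ok&(abs(b[...,1]-yc)<r+.012)&(abs(b[...,2]-.12)<.006)
        p=b[s]; 
        if len(p)<20: print(n,yc,"few",len(p));continue
        # disc centre: maximise coverage
        q=p[:,:2]; q0=np.median(q,0)
        best=min(((np.maximum(0,np.hypot(*(q-[x,y]).T)-r)**2).sum()+0, x,y) for x in q0[0]+np.arange(-.008,.0081,.001) for y in q0[1]+np.arange(-.008,.0081,.001))
        print(n,len(p),"z %.4f"%np.median(p[:,2]),"med",np.round(q0,4),"range",np.round(np.percentile(q,[3,97],axis=0),4).tolist(),"fit",np.round(best[1:],4))
# colour blob of c1 in side3 top face
p=cv2.imread("pics/side3.png"); h=p.min(2)>150
d=np.load("pics/side3.npy"); 
E
python3 - <<'E'
import sys; sys.path.insert(0,'.')
from h import *
for z in (.08,.12): print(z, proj("side",[.6214,.1118,z]))
E
```

```text
side 183 z 0.1197 med [-0.0364  0.0714] range [[-0.0492, 0.0452], [-0.0179, 0.0892]] fit [-0.0284  0.0654]
side 149 z 0.1200 med [-0.0372 -0.0191] range [[-0.0522, -0.0353], [-0.0199, -0.0046]] fit [-0.0362 -0.0211]
side 196 z 0.1198 med [-0.0291 -0.1129] range [[-0.0459, -0.1333], [-0.0085, -0.0951]] fit [-0.0271 -0.1149]
top 352 z 0.1199 med [-0.0285  0.0601] range [[-0.0468, 0.0369], [-0.0129, 0.0827]] fit [-0.0225  0.0601]
top 229 z 0.1197 med [-0.0342 -0.025 ] range [[-0.0495, -0.0404], [-0.0178, -0.0093]] fit [-0.0332 -0.024 ]
top 268 z 0.1198 med [-0.029  -0.1183] range [[-0.0442, -0.139], [-0.0151, -0.0998]] fit [-0.026  -0.1193]
0.08 [233.72975765 272.01860014]
0.12 [231.69063795 260.42856049]
```

```bash
python3 -m crank '[[[0,-0.031,0],[-0.2,-4,0],0.5],[[0,-0.031,0],[-0.2,-4,0],0.5],[[0,-0.031,0],[-0.2,-4,0],0.5],[[0,-0.031,0],[-0.2,-4,0],0.5],[[0.026,-0.0003,-0.023],[-0.2,-3,0],0.5],[[0.026,-0.0003,-0.023],[-0.2,-3,0],0.5],[[0.026,-0.0003,-0.023],[-0.2,-3,0],0.5],[[0,0,0],[0,0,0],0.5],[[0,0,0],[0,0,0],0.5]]'; python3 gp.py 2>/dev/null
python3 - <<'E'
from h import *
for n in ("side","top"):
    p,d=imaging.snapshot(n); cv2.imwrite(f"pics/{n}4.png",p); np.save(f"pics/{n}4.npy",d)
a=cv2.imread("pics/side4.png")[20:420,60:460]; b=cv2.imread("pics/top4.png")[60:460,60:460]
cv2.imwrite("pics/crop4.png",np.hstack([a,b]))
E
```

```text
clock: 16.3
tool_pos: [0.5251, 0.1148, 0.2607]
orientation: [-179.6, -31.9, -3.1]
force: [0.2, -0.5, 0.5]
opening: 0.066
gripper_force: 0.0
G [-0.1297  0.0582  0.2767] th 0.860 al -19.9 foot [-0.2473  0.2342]
q [ 44.  -11.1 -52.7  44.2 -33.3   8.6] F [ 0.2 -0.5  0.5] M [ 0.   1.8 -0. ] rpy [-179.6  -31.9   -3.1] t 16.3
```

View pics/crop4.png

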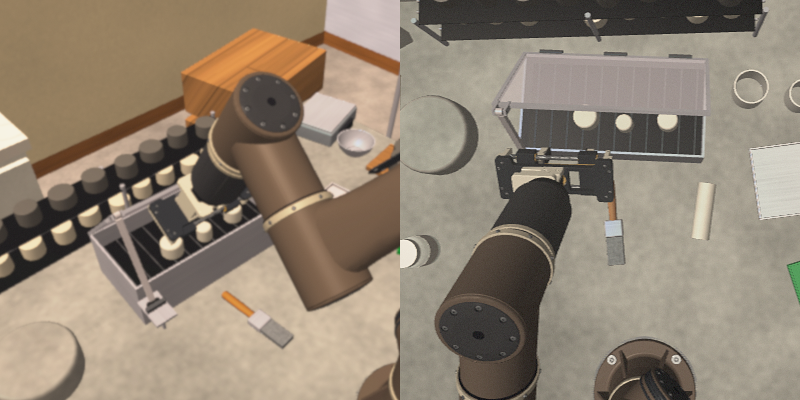

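```bash
python3 -m crank '[[[0.01325,-0.0004,-0.021],[0,0,0],0.5],[[0.01325,-0.0004,-0.021],[0,0,0],0.5],[[0.01325,-0.0004,-0.021],[0,0,0],0.5],[[0.01325,-0.0004,-0.021],[0,0,0],0.5],[[0.01325,-0.0004,-0.021],[0,0,0],0.5],[[0,0,0],[0,0,0],0.5]]'; python3 gp.py 2>/dev/null; python3 -m crank '[[[0.00662,-0.0002,-0.0105],[0,0,0],0.5],[[0.00662,-0.0002,-0.0105],[0,0,0],0.5],[[0,0,0],[0,0,0],0.5]]'; python3 gp.py 2>/dev/null
python3 - <<'E'
from h import *
for n in ("side","top"):
    p,d=imaging.snapshot(n); cv2.imwrite(f"pics/{n}5.png",p); np.save(f"pics/{n}5.npy",d)
a=cv2.imread("pics/side5.png")[150:350,130:330]; b=cv2.imread("pics/top5.png")[110:310,150:350]
cv2.imwrite("pics/crop5.png",cv2.resize(np.hstack([a,b]),(800,400)))
E
```

```text
clock: 17.0
tool_pos: [0.5969, 0.1163, 0.1732]
orientation: [-179.9, -31.7, -2.9]
force: [-0.2, -2.0, 0.2]
opening: 0.0653
gripper_force: 0.0
G [-0.0582  0.0637  0.1892] th 0.681 al -99.9 foot [-0.0367  0.0661]
q [ 17.4   1.9 -58.1  90.3 -10.4 -17.7] F [-0.2 -2.   0.2] M [-0.2  1.8 -0.1] rpy [-179.9  -31.7   -2.9] t 17.0
clock: 17.3
tool_pos: [0.6095, 0.1181, 0.1609]
orientation: [180.0, -31.0, -3.1]
force: [-0.3, 0.1, 1.0]
opening: 0.0658
gripper_force: 0.0
G [-0.0455  0.0663  0.177 ] th 0.561 al -119.5 foot [0.016  0.0682]
q [ 14.9   4.1 -57.   95.1  -9.2 -20.8] F [-0.3  0.1  1. ] M [-0.   1.9  0.1] rpy [180.  -31.   -3.1] t 17.3
```

View pics/crop5.png

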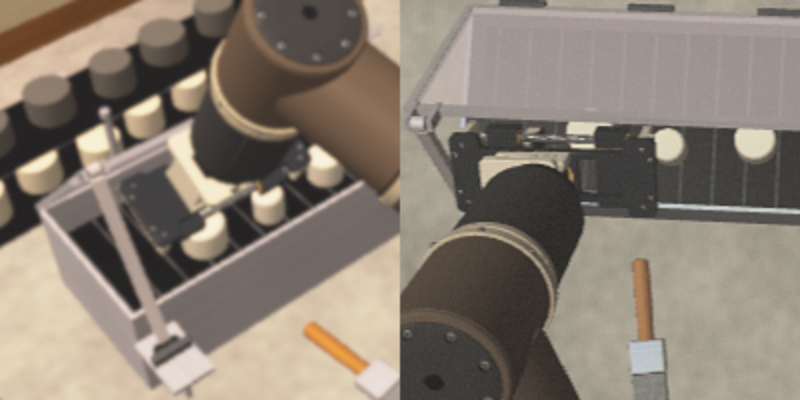

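The right crop shows the gripper in line with the wide cheese, but the arm is wrist-singular here: q5 is about -9, and q3 and q4 are on their limits. I'll back out, fit the arm's kinematics from the logged poses and pick a feasible approach.

```bash
python3 -m crank '[[[-0.0124,0.0003,0.021],[0,0,0],0.5],[[-0.0124,0.0003,0.021],[0,0,0],0.5],[[-0.0124,0.0003,0.021],[0,0,0],0.5],[[-0.0124,0.0003,0.021],[0,0,0],0.5],[[-0.0124,0.0003,0.021],[0,0,0],0.5],[[-0.0124,0.0003,0.021],[0,0,0],0.5],[[0,0,0],[0,0,0],0.5]]'
python3 -c "
from plant import ctrl;o=ctrl.get_obs();print(o['joint_pos'].tolist())"
cat > kin.py <<'E'
import numpy as np
from scipy.spatial.transform import Rotation as Ro
from scipy.optimize import least_squares
D=[([-50.587,20.593,.632,-.019,-70.134,-16.506],[.262,-.621,.226],[179.904,-.01,-157.1]),
([50.813,5.507,-22.705,.03,-61.927,-143.997],[.4429,.2394,.2005],[-179.9,-.1,176.8]),
([50.971,12.989,-31.311,0,-45.69,35.831],[.4431,.2421,.0832],[180,0,-3.2]),
([35.28,1.24,-56.03,95.17,-26.69,-36.39],[.5937,.234,.2377],[178.45,-43.11,-3.32]),
([48.8,3.3,-43.5,48.5,-34.9,-.9],[.5894,.234,.2353],[177.6,-30.9,-2.8]),
([45.6,3.4,-47.1,53.9,-28.2,-4.4],[.5901,.2344,.2162],[-179.6,-31,-3]),
([44.3,3.4,-51.4,61.4,-25,-11.7],[.5742,.2356,.1937],[-179.3,-31,-3.1]),
([54.9,-2.6,-16.5,5.7,-71.9,30.6],[.4473,.2419,.3318],[-179.3,-6.9,-3]),
([44,-11.1,-52.7,44.2,-33.3,8.6],[.5251,.1148,.2607],[-179.6,-31.9,-3.1]),
([17.4,1.9,-58.1,90.3,-10.4,-17.7],[.5969,.1163,.1732],[-179.9,-31.7,-2.9])]
e=lambda s,a: Ro.from_euler(s,a,degrees=True)
def fk(q,p,s4):
    a,d,h,L2,L3,ee,Lt,r0=p; b=q[1]-q[2]; r=np.radians
    W=np.array([a+L2*np.sin(r(q[1]))+L3*np.cos(r(b))+ee*np.sin(r(b)),d,h+L2*np.cos(r(q[1]))-L3*np.sin(r(b))+ee*np.cos(r(b))])
    R=e("z",q[0])*e("y",b)*e("x",s4*q[3])*e("y",-q[4])*e("x",-q[5]+r0*100)*e("y",90)
    return e("z",q[0]).apply(W)+Lt*R.as_matrix()[:,2],R
def fit():
    best=None
    for s4 in (1,-1):
        for r0 in (0,.9,1.8,-.9):
            def res(p):
                o=[]
                for q,t,rp in D:
                    x,R=fk(q,p,s4); o+=list((x-t)*10)+list((R*e("xyz",rp).inv()).as_rotvec())
                return np.array(o)
            s=least_squares(res,[0,-.19,.3,.4,.4,0,.2,r0])
            if best is None or s.cost<best[0]: best=(s.cost,s.x,s4,s.fun.reshape(-1,6))
    return best
if __name__=="__main__":
    b=fit(); print(b[0],np.round(b[1],4),b[2]); print(np.round(np.abs(b[3]).max(0)*[.1,.1,.1,57,57,57],4)); np.save("kin.npy",np.r_[b[1],b[2]])
E
python3 kin.py
```

```text
clock: 18.1
tool_pos: [0.5479, 0.1213, 0.2801]
orientation: [-179.8, -31.8, -3.1]
force: [0.5, 1.0, 0.1]
opening: 0.0654
gripper_force: 0.0
[43.37896494999988, -9.313638734940636, -47.95557028612192, 41.085644190276255, -35.3124192540849, 12.829624447341134]
3.3283528064210905 [ 0.2709 -0.1468  0.0577  0.4331  0.157   0.1017  0.269  -0.8996] -1
[0.0488 0.128  0.0908 0.0507 0.0573 0.0358]
```

```bash
python3 - <<'E'
s=open('kin.py').read()
s=s.replace("([17.4,1.9","([43.379,-9.314,-47.956,41.086,-35.312,12.83],[.5479,.1213,.2801],[-179.8,-31.8,-3.1]),\n([14.9,4.1,-57.,95.1,-9.2,-20.8],[.6095,.1181,.1609],[180,-31,-3.1]),\n([17.4,1.9")
s=s.replace("a,d,h,L2,L3,ee,Lt,r0=p;","a,d,h,L2,L3,ee,Lt,r0,wy,wz,vz=p;")
s=s.replace("return e(\"z\",q[0]).apply(W)+Lt*R.as_matrix()[:,2],R","R4=e(\"z\",q[0])*e(\"y\",b)*e(\"x\",s4*q[3]); return e(\"z\",q[0]).apply(W)+R4.apply([0,wy,wz])+(R4*e('y',-q[4])).apply([Lt,0,vz]),R")
s=s.replace("0,.2,r0]","0,.2,r0,0,0,0]")
open('kin.py','w').write(s)
E
python3 kin.py
```

```text
0.00010137910527583227 [-9.0000e-04 -0.0000e+00  1.9930e-01  6.0060e-01  4.6370e-01  9.0000e-04
  3.7790e-01  2.7003e+00 -1.9190e-01 -4.0000e-04  4.0000e-04] -1
[0.0003 0.0006 0.0005 0.0553 0.0575 0.0867]
```

```bash
cat > plan.py <<'E'
from kin import *
k=np.load("kin.npy"); P=k[:-1]; S=k[-1]
lo=np.array([-176,-82,-58.2,-173.8,-174.7,-.2]);hi=np.array([176,121.7,71.7,95.5,-.2,173.6]); lo[5]=-173.6
y=np.radians(-3.2); Bx=np.array([np.cos(y),np.sin(y),0]);By=np.array([-np.sin(y),np.cos(y),0]); O=np.array([.6415,.0499,0])
B=lambda x,yy,z: O+x*Bx+yy*By+np.array([0,0,z])
def ik(T,R,seeds):
    out=[]
    for s in seeds:
        f=lambda q:(lambda x:np.r_[(x[0]-T)*5,(x[1]*R.inv()).as_rotvec()])(fk(q,P,S))
        r=least_squares(f,np.clip(s,lo+.5,hi-.5),bounds=(lo,hi),x_scale=50)
        if r.cost<1e-7 and not any(np.abs(r.x-o).max()<2 for o in out): out.append(r.x)
    return out
def pose(G,tau,psi):
    # psi: azimuth of tilt in box frame
    t=np.sin(tau)*(np.cos(psi)*Bx+np.sin(psi)*By)-np.array([0,0,np.cos(tau)])
    c=-np.sin(psi)*Bx+np.cos(psi)*By
    Ms=[]
    for sg in (1,-1):
        Y=sg*c; Ms.append(Ro.from_matrix(np.column_stack([np.cross(Y,t),Y,t])))
    return G+.0188*t,Ms,t
th=.785
lid=np.array([B(.105-r*np.cos(th),v,.133+r*np.sin(th)) for r in np.linspace(.0,.21,12) for v in np.linspace(-.2,.2,21)])
Pv=np.array([.105-.23*np.cos(th),.133+.23*np.sin(th)]);F=np.array([-.129,.096])
stay=np.array([B(*(Pv+(F-Pv)*s)[[0]],.18,(Pv+(F-Pv)*s)[1]) for s in np.linspace(0,1,15)])
wall=np.array([B(x,v,z) for x in (-.105,-.1) for v in np.linspace(-.2,.2,41) for z in (.13,.1)])
obs=np.vstack([lid,stay,wall]); nl,ns=len(lid),len(stay)
def seg(a,b,X):
    d=b-a; s=np.clip((X-a)@d/(d@d),0,1); return np.linalg.norm(X-a-s[:,None]*d,axis=1)
def clear(q,split=False):
    T,R=fk(q,P,S); M=R.as_matrix(); l=(obs-T)@M
    # body box: along -z from .066 to .15 behind TCP
    def bx(lo_,hi_): 
        dd=np.maximum(np.maximum(lo_-l,l-hi_),0); return np.linalg.norm(dd,axis=1)
    d=bx(np.array([-.039,-.0965,-.14]),np.array([.039,.0965,-.066]))
    d=np.minimum(d,bx(np.array([-.012,-.054,-.066]),np.array([.012,.054,0])))
    W1=T-P[6]*M[:,2]; R4=e("z",q[0])*e("y",q[1]-q[2])*e("x",S*q[3]); W0=W1-R4.apply([0,P[8],P[9]])
    r=np.radians; El=e("z",q[0]).apply([P[0]+P[3]*np.sin(r(q[1])),0,P[2]+P[3]*np.cos(r(q[1]))])
    d=np.minimum(d,seg(T-.12*M[:,2],W1,obs)-.055); d=np.minimum(d,seg(W1,W0,obs)-.06); d=np.minimum(d,seg(W0,El,obs)-.065)
    return np.array([d[:nl].min(),d[nl:nl+ns].min(),d[nl+ns:].min()])
E
cat > srch.py <<'E'
from plan import *
G=B(-.0235,.0605,.109); rng=np.random.default_rng(0)
seeds=[[a,b,c,d,f,g] for a in (10,45) for b,c in ((0,-50),(30,-20)) for d in (60,-60,-140) for f in (-30,) for g in (0,)]
res=[]
for tau in (20,25,30,35,40):
    for psi in (-60,-45,-30,-15,0,15,30,45):
        T,Ms,t=pose(G,np.radians(tau),np.radians(psi))
        for M in Ms:
            for q in ik(T,M,seeds):
                c=clear(q); m=np.minimum(q-lo,hi-q).min(); res.append((c.min(),m,tau,psi,np.round(c,3),np.round(q).astype(int)))
res.sort(key=lambda r:-min(r[0]*1000,r[1]*2))
for r in res[:22]: print("%.3f %.0f"%r[:2],*r[2:])
E
python3 srch.py
```

```text
0.001 7 30 -30 [0.004 0.026 0.001] [ 30  16 -52  75 -27 -42]
0.001 7 30 -30 [0.004 0.026 0.001] [ 30  16 -52  75 -27 138]
0.001 5 30 30 [0.004 0.042 0.001] [ 28  13 -42   7  -5  82]
0.001 5 30 30 [0.004 0.042 0.001] [ 28  13 -42   7  -5 -98]
0.000 4 35 -30 [0.012 0.021 0.   ] [ 27  16 -54  90 -30 126]
0.000 4 35 -30 [0.012 0.021 0.   ] [ 27  16 -54  90 -30 -54]
0.000 24 35 45 [0.002 0.05  0.   ] [ 16  15 -24 -38 -24 -33]
0.000 24 35 45 [0.002 0.05  0.   ] [ 16  15 -24 -38 -24 147]
0.000 1 40 30 [0.021 0.045 0.   ] [ 26  13 -36 -25  -2 -64]
0.000 1 40 30 [0.021 0.045 0.   ] [ 26  13 -36 -25  -2 116]
0.000 26 40 45 [0.001 0.053 0.   ] [ 10  15 -22 -50 -26 -18]
0.000 12 40 45 [0.001 0.053 0.   ] [ 10  15 -22 -50 -26 162]
-0.002 6 25 -15 [-0.002  0.011  0.005] [ 25  14 -52  73 -18 157]
-0.002 6 25 -15 [-0.002  0.011  0.005] [ 25  14 -52  73 -18 -23]
-0.003 11 35 -45 [ 0.002 -0.003  0.   ] [ 37  20 -47  64 -39 -52]
-0.003 11 35 -45 [ 0.002 -0.003  0.   ] [ 37  20 -47  64 -39 128]
-0.008 9 40 -45 [ 0.002 -0.008  0.   ] [ 38  21 -49  72 -42 120]
-0.008 9 40 -45 [ 0.002 -0.008  0.   ] [ 38  21 -49  72 -42 -60]
-0.008 14 30 -45 [-0.008  0.002  0.   ] [ 38  20 -44  55 -38 -43]
-0.008 14 30 -45 [-0.008  0.002  0.   ] [ 38  20 -44  55 -38 137]
-0.008 25 30 45 [-0.008  0.048  0.001] [ 20  15 -25 -27 -25 -46]
-0.008 25 30 45 [-0.008  0.048  0.001] [ 20  15 -25 -27 -25 134]
```

```bash
sed -i 's/-.14\]/-.125]/; s/-.055);/-.05);/' plan.py
sed -i "s/.0605,.109/.0605,.113/; s/(20,25,30,35,40)/(22,26,30,34,38)/; s/(-60,-45,-30,-15,0,15,30,45)/(-35,-25,-15,25,30,35,40,45)/; s/res.sort.*/res=[r for r in res if abs(r[5][5])<100]; res.sort(key=lambda r:-min(r[0]*1000,r[1]*2))/" srch.py; python3 srch.py
```

```text
0.004 6 30 30 [0.007 0.041 0.004] [ 28  13 -41   6  -6  82]
0.004 6 30 30 [0.007 0.041 0.004] [ 28  13 -41   6  -6 -98]
0.004 5 30 -25 [0.011 0.029 0.004] [ 26  15 -53  82 -24 -41]
0.004 5 26 -15 [0.004 0.017 0.008] [ 24  13 -53  78 -17 -26]
0.003 9 30 -35 [0.003 0.024 0.004] [ 33  17 -49  66 -31 -41]
0.003 14 30 35 [0.003 0.043 0.004] [ 26  13 -33 -12 -15 -73]
0.001 7 34 -35 [0.007 0.021 0.001] [ 32  17 -52  77 -33 -50]
0.001 12 34 35 [0.008 0.045 0.001] [ 24  13 -32 -21 -12 -64]
0.001 8 26 25 [0.001 0.038 0.008] [ 28  13 -44  22  -8  63]
0.001 9 26 -25 [0.001 0.033 0.008] [ 30  15 -50  64 -25 -28]
0.000 19 34 40 [0.005 0.046 0.   ] [ 20  13 -27 -30 -19 -48]
0.000 20 30 40 [0.    0.045 0.005] [ 23  14 -28 -21 -20 -58]
0.000 24 34 45 [0.    0.049 0.001] [ 17  14 -24 -35 -25 -37]
0.000 5 38 -35 [0.01  0.018 0.   ] [ 31  17 -54  85 -35 -58]
0.000 12 38 35 [0.01  0.045 0.   ] [ 21  13 -30 -33 -12 -49]
0.000 19 38 40 [0.008 0.047 0.   ] [ 16  13 -26 -41 -19 -35]
0.000 25 38 45 [0.005 0.051 0.   ] [ 13  14 -23 -44 -25 -25]
-0.003 14 26 30 [-0.003  0.04   0.008] [ 28  13 -37   3 -14  86]
-0.003 14 26 30 [-0.003  0.04   0.008] [ 28  13 -37   3 -14 -94]
-0.005 25 30 45 [-0.005  0.047  0.004] [ 20  14 -25 -26 -25 -47]
-0.006 13 26 -35 [-0.006  0.027  0.008] [ 35  17 -45  54 -31 -31]
-0.006 19 26 35 [-0.006  0.042  0.008] [ 26  14 -32  -7 -19 -78]
```

```bash
python3 - <<'E'
from plan import *
G=B(-.0235,.0605,.113)
for tau,psi,s in ((30,30,[26,13,-33,-12,-15,-73]),(30,40,[23,14,-28,-21,-20,-58]),(34,40,[20,13,-27,-30,-19,-48]),(38,45,[13,14,-23,-44,-25,-25])):
    T,Ms,t=pose(G,np.radians(tau),np.radians(psi))
    for M in Ms:
        for q in ik(T,M,[s])[:1]:
            T_,R=fk(q,P,S);M_=R.as_matrix();l=(obs-T_)@M_
            def bx(a,b): return np.linalg.norm(np.maximum(np.maximum(np.array(a)-l,l-np.array(b)),0),axis=1)
            W1=T_-P[6]*M_[:,2];R4=e("z",q[0])*e("y",q[1]-q[2])*e("x",S*q[3]);W0=W1-R4.apply([0,P[8],P[9]]);r=np.radians
            El=e("z",q[0]).apply([P[0]+P[3]*np.sin(r(q[1])),0,P[2]+P[3]*np.cos(r(q[1]))])
            print(tau,psi,np.round(q,1))
            for nm,d in (("body",bx([-.039,-.0965,-.125],[.039,.0965,-.066])),("fing",bx([-.012,-.054,-.066],[.012,.054,0])),("tool",seg(T_-.12*M_[:,2],W1,obs)-.05),("link",seg(W1,W0,obs)-.06),("fore",seg(W0,El,obs)-.065)):
                print(nm,np.round([d[:nl].min(),d[nl:nl+ns].min(),d[nl+ns:].min()],3),end=" ")
            i=np.argmin(bx([-.039,-.0965,-.125],[.039,.0965,-.066])[nl+ns:]); w=wall[i]-O; print(np.round([w@Bx,w@By,w[2]],3))
E
```

```text
30 30 [ 28.2  12.6 -41.4   6.5  -6.1 -97.6]
body [0.008 0.041 0.004] fing [0.061 0.09  0.026] tool [0.007 0.097 0.028] link [0.137 0.193 0.243] fore [0.216 0.203 0.274] [-0.1   0.08  0.13]
30 40 [ 22.5  13.7 -28.  -20.8 -20.3 -57.9]
body [0.    0.045 0.005] fing [0.055 0.093 0.022] tool [0.    0.105 0.03 ] link [0.125 0.173 0.239] fore [0.183 0.169 0.292] [-0.105  0.07   0.13 ]
34 40 [ 20.1  13.4 -27.2 -29.6 -18.9 -47.8]
body [0.005 0.046 0.   ] fing [0.058 0.094 0.02 ] tool [0.01  0.108 0.025] link [0.126 0.178 0.23 ] fore [0.182 0.173 0.297] [-0.1   0.06  0.13]
38 45 [ 13.   14.2 -22.8 -44.3 -25.2 -25.1]
body [0.005 0.051 0.   ] fing [0.057 0.096 0.016] tool [0.014 0.116 0.021] link [0.118 0.194 0.216] fore [0.177 0.189 0.31 ] [-0.105  0.06   0.13 ]
38 45 [ 13.   14.2 -22.8 -44.3 -25.2 154.9]
body [0.005 0.051 0.   ] fing [0.057 0.096 0.016] tool [0.014 0.116 0.021] link [0.118 0.194 0.216] fore [0.177 0.189 0.31 ] [-0.105  0.06   0.13 ]
```

```bash
sed -i 's/-.05);/-.047);/' plan.py
sed -i "s/.0605,.113/.0605,.115/; s/(22,26,30,34,38)/(24,26,28,30,32,34)/; s/(-35,-25,-15,25,30,35,40,45)/(-30,-25,-20,-15,-10,-5,0,5,10,15,20,25,30,35)/; s/(10,45)/(28,)/; s/(30,-20)/(13,-35)/; s/res\[:22\]/res[:16]/" srch.py; python3 srch.py
```

```text
0.008 5 28 -20 [0.01  0.023 0.008] [ 25  14 -53  80 -21 -34]
0.008 7 28 -25 [0.008 0.03  0.008] [ 29  15 -51  72 -24 -34]
0.008 4 28 -15 [0.011 0.015 0.008] [ 20  13 -54  90 -17 -34]
0.007 4 26 -10 [0.007 0.012 0.012] [ 20  12 -54  85 -14 -24]
0.007 7 30 -30 [0.007 0.034 0.007] [ 30  15 -51  72 -28 -41]
0.006 6 30 30 [0.008 0.041 0.006] [ 28  12 -41   6  -7  83]
0.006 6 30 30 [0.008 0.041 0.006] [ 28  12 -41   6  -7 -97]
0.006 4 30 -20 [0.015 0.021 0.006] [ 22  13 -55  91 -21 -41]
0.006 5 30 -25 [0.011 0.028 0.006] [ 26  14 -53  81 -24 -41]
0.006 5 26 -15 [0.006 0.017 0.01 ] [ 24  13 -53  76 -18 -25]
0.005 6 32 -30 [0.007 0.033 0.005] [ 29  15 -52  79 -29 -46]
0.005 4 32 -25 [0.014 0.027 0.005] [ 24  14 -54  89 -25 -47]
0.004 13 32 35 [0.005 0.044 0.004] [ 25  13 -33 -16 -13 -69]
0.004 9 28 -30 [0.004 0.036 0.008] [ 32  16 -49  65 -28 -35]
0.004 7 26 -20 [0.004 0.025 0.01 ] [ 28  14 -51  69 -21 -26]
0.004 11 28 30 [0.004 0.04  0.008] [ 28  13 -39   4 -11  85]
```

```bash
python3 - <<'E'
from plan import *
from plant import ctrl
G=B(-.0235,.0605,.115)
q0=np.array([25,14,-53,80,-21,-34.])
T,Ms,t=pose(G,np.radians(28),np.radians(-20)); print("t",np.round(t,4),"T",np.round(T,4))
M=[m for m in Ms if ik(T,m,[q0]) and abs(ik(T,m,[q0])[0][5]+34)<20][0]; print("rpy",M.as_euler("xyz",degrees=True))
q=q0
for s in np.arange(0,.221,.02):
    r=ik(T-s*t,M,[q])
    if not r: print(s,"fail"); break
    q=r[0]; print("%.2f"%s,np.round(q,1),np.round(clear(q),3),np.round(T-s*t,4))
o=ctrl.get_obs(); c=e("xyz",o["orientation"]); print("turn",np.round(np.degrees((M*c.inv()).as_rotvec()),2),"shift to s=.18",np.round(T-.18*t-o["tool_pos"],4),clear(np.array(o["joint_pos"])))
E
```

```text
t [ 0.4315 -0.1849 -0.8829] T [0.6295 0.1081 0.0984]
rpy [180.  -28.  -23.2]
0.00 [ 24.6  13.6 -53.1  80.4 -20.6 -33.9] [0.01  0.023 0.008] [0.6295 0.1081 0.0984]
0.02 [ 28.9  11.8 -52.3  71.2 -23.  -28.3] [0.008 0.008 0.026] [0.6209 0.1118 0.1161]
0.04 [ 32.6  10.  -51.2  63.4 -25.7 -23.4] [0.002 0.    0.034] [0.6123 0.1155 0.1337]
0.06 [ 35.8   8.3 -49.9  57.1 -28.6 -19.3] [0.    0.    0.034] [0.6036 0.1192 0.1514]
0.08 [ 38.5   6.6 -48.5  52.  -31.7 -16.1] [0.   0.   0.04] [0.595  0.1229 0.169 ]
0.10 [ 40.9   4.9 -47.1  47.9 -34.7 -13.4] [0.    0.    0.053] [0.5864 0.1266 0.1867]
0.12 [ 43.1   3.2 -45.7  44.5 -37.8 -11.3] [0.    0.001 0.069] [0.5777 0.1303 0.2044]
0.14 [ 45.1   1.6 -44.3  41.7 -40.9  -9.6] [0.015 0.004 0.086] [0.5691 0.134  0.222 ]
0.16 [ 46.9   0.1 -42.9  39.4 -44.   -8.3] [0.029 0.014 0.104] [0.5605 0.1377 0.2397]
0.18 [ 48.7  -1.4 -41.5  37.5 -47.1  -7.2] [0.029 0.034 0.122] [0.5519 0.1414 0.2573]
0.20 [ 50.4  -2.8 -40.   35.9 -50.2  -6.3] [0.032 0.044 0.139] [0.5432 0.1451 0.275 ]
0.22 [ 52.   -4.1 -38.5  34.5 -53.3  -5.7] [0.044 0.048 0.157] [0.5346 0.1488 0.2926]
turn [  0.73   3.76 -20.22] shift to s=.18 [ 0.0039  0.0201 -0.0228] [0.04365904 0.06498661 0.14390198]
```

```bash
python3 - <<'E'
from plan import *
G=B(-.0235,.0605,.115)
for psi,q0 in ((-20,[25,14,-53,80,-21,-34.]),(-15,[20,13,-54,90,-17,-34.])):
  T,Ms,t=pose(G,np.radians(28),np.radians(psi))
  M=[m for m in Ms if ik(T,m,[q0]) and abs(ik(T,m,[q0])[0][5]+34)<20][0]
  for kap,ky in ((55,0),(60,0),(65,0),(60,-.15)):
    k=np.radians(kap); p=-np.cos(k)*Bx+ky*By+np.array([0,0,np.sin(k)]); p/=np.linalg.norm(p); q=q0; print(psi,kap,ky,np.round(p,3))
    for s in (0,.02,.04,.07,.1,.13,.16,.19):
        r=ik(T+s*p,M,[q])
        if not r: print(s,"fail"); break
        q=r[0]; print("  %.2f"%s,np.round(q).astype(int),np.round(clear(q)*1000).astype(int))
E
```

```text
-20 55 0 [-0.573  0.032  0.819]
  0.00 [ 25  14 -53  80 -21 -34] [10 23  8]
  0.02 [ 28  12 -53  72 -23 -29] [12  7 25]
  0.04 [ 32  10 -52  65 -25 -24] [ 9  3 28]
  0.07 [ 36   7 -51  56 -29 -19] [ 4  7 26]
  0.10 [ 40   3 -50  50 -33 -15] [ 8 15 45]
  0.13 [ 43   0 -49  44 -38 -12] [12 26 69]
  0.16 [ 47  -3 -47  41 -43  -9] [37 37 94]
  0.19 [ 50  -5 -46  37 -47  -8] [ 57  57 119]
-20 60 0 [-0.499  0.028  0.866]
  0.00 [ 25  14 -53  80 -21 -34] [10 23  8]
  0.02 [ 28  12 -53  72 -23 -28] [10  8 26]
  0.04 [ 32  10 -52  64 -25 -24] [ 6  2 32]
  0.07 [ 36   7 -50  55 -29 -18] [ 0  7 32]
  0.10 [ 40   4 -49  49 -34 -13] [ 0 13 50]
  0.13 [ 43   1 -47  44 -38 -10] [ 7 23 75]
  0.16 [ 45  -2 -45  40 -43  -7] [ 36  33 101]
  0.19 [ 48  -5 -44  37 -48  -6] [ 41  55 127]
-20 65 0 [-0.422  0.024  0.906]
  0.00 [ 25  14 -53  80 -21 -34] [10 23  8]
  0.02 [ 28  12 -52  71 -23 -28] [ 9 10 26]
  0.04 [ 32  10 -51  64 -25 -23] [ 5  1 35]
  0.07 [ 36   7 -50  55 -30 -17] [ 0  6 37]
  0.10 [ 39   4 -48  48 -34 -12] [ 0 11 55]
  0.13 [ 42   1 -46  43 -39  -8] [ 7 20 81]
  0.16 [ 44  -1 -44  39 -43
[... 1321 characters left out ...]
[ 25  11 -54  79 -19 -27] [11  5 27]
  0.04 [ 29   9 -53  69 -22 -21] [ 5  7 39]
  0.07 [ 34   6 -51  57 -26 -13] [ 0 10 41]
  0.10 [ 38   3 -49  49 -31  -8] [ 0 16 57]
  0.13 [ 41   0 -47  44 -36  -4] [10 23 81]
  0.16 [ 43  -2 -45  40 -40  -1] [ 30  32 108]
  0.19 [ 46  -5 -42  36 -45   2] [ 29  56 135]
-15 60 -0.15 [-0.502 -0.121  0.856]
  0.00 [ 20  13 -54  90 -17 -34] [11 15  8]
  0.02 [ 24  11 -54  80 -19 -28] [12  8 25]
  0.04 [ 28   9 -54  70 -21 -22] [ 9 13 35]
  0.07 [ 33   5 -52  59 -25 -14] [ 3 21 35]
  0.10 [ 36   2 -51  51 -30  -8] [ 3 31 50]
  0.13 [ 39  -1 -49  45 -34  -4] [11 43 74]
  0.16 [ 42  -4 -48  40 -39   0] [ 38  55 100]
  0.19 [ 44  -7 -46  37 -44   2] [ 44  74 125]
```

```bash
cat > path.py <<'E'
from plan import *
from plant import ctrl
G0=np.array([-.0235,.0605,.115])
T,Ms,t=pose(B(*G0),np.radians(28),np.radians(-15)); q0=[20,13,-54,90,-17,-34.]
M=[m for m in Ms if ik(T,m,[q0]) and abs(ik(T,m,[q0])[0][5]+34)<20][0]
W=np.array([[0,0,0],[-.008,0,.014],[-.022,-.004,.034],[-.045,-.008,.06],[-.07,-.01,.087],[-.095,-.012,.117],[-.12,-.014,.15],[-.15,-.014,.18]])
w=lambda d: d[0]*Bx+d[1]*By+np.array([0,0,d[2]])
if __name__=="__main__":
    q=q0
    for i in range(len(W)):
        for f in ((0,.5) if i<len(W)-1 else (0,)):
            d=W[i]+(f*(W[i+1]-W[i]) if f else 0)
            r=ik(T+w(d),M,[q]); q=r[0]; print(np.round(d,3),np.round(q).astype(int),np.round(clear(q)*1000).astype(int))
    print("T",T,"rpy",M.as_euler("xyz",degrees=True))
    for a,b in zip(W[1:],W[:-1]): print("in",np.round(w(b-a),4))
    o=ctrl.get_obs(); c=e("xyz",o["orientation"]); print("turn",np.round(np.degrees((M*c.inv()).as_rotvec()),2),"shift",np.round(T+w(W[-1])-o["tool_pos"],4))
E
python3 path.py
```

```text
[0. 0. 0.] [ 20  13 -54  90 -17 -34] [11 15  8]
[-0.004  0.     0.007] [ 22  12 -54  86 -18 -32] [12 11 15]
[-0.008  0.     0.014] [ 23  11 -54  81 -18 -29] [12  7 22]
[-0.015 -0.002  0.024] [ 26  10 -54  76 -20 -25] [13  8 32]
[-0.022 -0.004  0.034] [ 28   8 -54  70 -21 -22] [11 12 33]
[-0.034 -0.006  0.047] [ 31   7 -54  64 -23 -18] [10 16 29]
[-0.045 -0.008  0.06 ] [ 34   5 -53  59 -26 -15] [12 20 28]
[-0.058 -0.009  0.074] [ 36   3 -53  54 -28 -12] [16 27 36]
[-0.07  -0.01   0.087] [ 39   1 -52  50 -31 -10] [21 33 50]
[-0.082 -0.011  0.102] [ 41  -2 -52  46 -34  -8] [26 40 65]
[-0.095 -0.012  0.117] [ 44  -4 -51  43 -37  -6] [40 47 80]
[-0.108 -0.013  0.134] [ 46  -6 -50  40 -41  -4] [57 57 97]
[-0.12  -0.014  0.15 ] [ 48  -8 -49  38 -44  -3] [ 73  72 116]
[-0.135 -0.014  0.165] [ 51 -10 -48  36 -48  -3] [ 83  89 134]
[-0.15  -0.014  0.18 ] [ 54 -13 -47  35 -52  -3] [ 97 108 153]
T [0.62979836 0.10886078 0.09840059] rpy [180.  -28.  -18.2]
in [ 0.008  -0.0004 -0.014 ]
in [ 0.0142  0.0032 -0.02  ]
in [ 0.0232  0.0027 -0.026 ]
in [ 0.0251  0.0006 -0.027 ]
in [ 0.0251  0.0006 -0.03  ]
in [ 0.0251  0.0006 -0.033 ]
in [ 0.03   -0.0017 -0.03  ]
turn [  0.56   3.78 -15.22] shift [-0.0687 -0.018  -0.0017]
```

```bash
python3 -m crank '[[[-0.0172,-0.0045,-0.0004],[0.14,0.95,-3.8],0.73],[[-0.0172,-0.0045,-0.0004],[0.14,0.95,-3.8],0.73],[[-0.0172,-0.0045,-0.0004],[0.14,0.95,-3.8],0.73],[[-0.0172,-0.0045,-0.0004],[0.14,0.95,-3.8],0.73],[[0.015,-0.0008,-0.015],[0,0,0],0.73],[[0.015,-0.0008,-0.015],[0,0,0],0.73],[[0.0125,0.0003,-0.0165],[0,0,0],0.73],[[0.0125,0.0003,-0.0165],[0,0,0],0.73],[[0,0,0],[0,0,0],0.73],[[0,0,0],[0,0,0],0.73]]'
cat > err.py <<'E'
from path import *
import sys
d=W[int(sys.argv[1])]; o=ctrl.get_obs(); c=e("xyz",o["orientation"])
print("need turn",np.round(np.degrees((M*c.inv()).as_rotvec()),2),"shift",np.round(T+w(d)-o["tool_pos"],4),"q",np.round(o["joint_pos"]),"F",np.round(o["force"],1),"clear",np.round(clear(np.array(o["joint_pos"]))*1000))
E
python3 err.py 5
```

```text
clock: 19.1
tool_pos: [0.5344, 0.0995, 0.2114]
orientation: [179.6, -27.7, -18.2]
force: [-0.7, 0.1, 0.6]
opening: 0.0759
gripper_force: 0.0
need turn [ 0.28 -0.38  0.19] shift [-0.0002  0.0026  0.004 ] q [ 44.  -3. -51.  43. -37.  -6.] F [-0.7  0.1  0.6] clear [38. 48. 76.]
```

```bash
python3 -m crank '[[[0.0124,0.0016,-0.013],[0.14,-0.19,0.1],0.73],[[0.0124,0.0016,-0.013],[0.14,-0.19,0.1],0.73],[[0.0125,0.0003,-0.0135],[0,0,0],0.73],[[0.0125,0.0003,-0.0135],[0,0,0],0.73],[[0,0,0],[0,0,0],0.73]]'; python3 err.py 3
```

```text
clock: 19.6
tool_pos: [0.585, 0.1035, 0.1583]
orientation: [-180.0, -28.0, -18.2]
force: [-0.3, 0.1, 0.5]
opening: 0.0759
gripper_force: 0.0
need turn [-0.01  0.05 -0.02] shift [-0.0005 -0.0002  0.0001] q [ 34.   5. -53.  59. -25. -15.] F [-0.3  0.1  0.5] clear [12. 20. 28.]
```

Tracking is good, so I go in the rest of the way.

```bash
python3 -m crank '[[[0.0116,0.0013,-0.013],[0,0,0],0.73],[[0.0116,0.0013,-0.013],[0,0,0],0.73],[[0.0071,0.0016,-0.01],[0,0,0],0.73],[[0.0071,0.0016,-0.01],[0,0,0],0.73],[[0,0,0],[0,0,0],0.73]]'; python3 err.py 1; python3 -m crank '[[[0.004,-0.0002,-0.007],[0,0,0],0.73],[[0.004,-0.0002,-0.007],[0,0,0],0.73],[[0,0,0],[0,0,0],0.73]]'; python3 err.py 0
python3 - <<'E'
from h import *
for n in ("side","top"):
    p,d=imaging.snapshot(n); cv2.imwrite(f"pics/{n}6.png",p)
a=cv2.imread("pics/side6.png")[170:350,130:330]; b=cv2.imread("pics/top6.png")[110:290,150:350]
cv2.imwrite("pics/crop6.png",cv2.resize(np.hstack([a,b]),(800,360)))
E
```

```text
clock: 20.1
tool_pos: [0.6226, 0.1093, 0.1135]
orientation: [-179.9, -28.1, -18.2]
force: [-0.7, -0.5, 0.5]
opening: 0.0758
gripper_force: 0.0
need turn [-0.01  0.14 -0.02] shift [-0.0008  0.0001 -0.0011] q [ 23.  11. -54.  82. -18. -29.] F [-0.7 -0.5  0.5] clear [11.  7. 23.]
clock: 20.4
tool_pos: [0.6306, 0.1089, 0.1001]
orientation: [-179.9, -28.2, -18.2]
force: [0.1, -0.7, -0.6]
opening: 0.0758
gripper_force: 0.0
need turn [-0.03  0.18 -0.02] shift [-0.0008 -0.     -0.0016] q [ 19.  13. -54.  90. -17. -35.] F [ 0.1 -0.7 -0.6] clear [10. 15. 10.]
```

View pics/crop6.png

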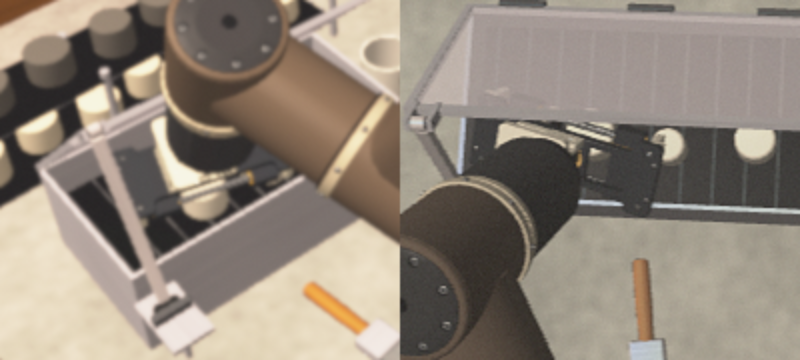

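The side crop shows the cheese between the fingers at about (205,205), and the gripper is clear of lid, wall and stay. I close the gripper.

```bash
python3 -m crank '[[[-0.0008,0,-0.0012],[0,0,0],-0.2],[[0,0,0],[0,0,0],-0.2],[[0,0,0],[0,0,0],-0.2],[[0,0,0],[0,0,0],-0.2],[[0,0,0],[0,0,0],-0.2],[[0,0,0],[0,0,0],-0.2]]'; python3 err.py 0
```

```text
clock: 21.1
tool_pos: [0.6295, 0.1094, 0.098]
orientation: [-179.9, -28.1, -18.2]
force: [-3.8, 1.3, 6.0]
opening: 0.0529
gripper_force: 30.0
need turn [-0.07  0.12 -0.05] shift [ 0.0003 -0.0005  0.0004] q [ 19.  13. -55.  91. -16. -35.] F [-3.8  1.3  6. ] clear [12. 15.  8.]
```

Opening 53 mm with 30 N on the pads: it is the wide cheese. I back out along the same path.

```bash
python3 -m crank '[[[-0.004,0.0002,0.007],[0,0,0],-0.3],[[-0.004,0.0002,0.007],[0,0,0],-0.3],[[-0.0071,-0.0016,0.01],[0,0,0],-0.3],[[-0.0071,-0.0016,0.01],[0,0,0],-0.3],[[0,0,0],[0,0,0],-0.3]]'; python3 err.py 2; python3 -m crank '[[[-0.0116,-0.0013,0.013],[0,0,0],-0.3],[[-0.0116,-0.0013,0.013],[0,0,0],-0.3],[[-0.0125,-0.0003,0.0135],[0,0,0],-0.3],[[-0.0125,-0.0003,0.0135],[0,0,0],-0.3],[[-0.0125,-0.0003,0.015],[0,0,0],-0.3],[[-0.0125,-0.0003,0.015],[0,0,0],-0.3],[[0,0,0],[0,0,0],-0.3]]'; python3 err.py 5
```

```text
clock: 21.6
tool_pos: [0.6068, 0.1067, 0.1324]
orientation: [-179.8, -28.1, -18.2]
force: [0.0, 0.5, -0.7]
opening: 0.0529
gripper_force: 30.0
need turn [-0.1   0.12 -0.03] shift [ 0.0008 -0.0006  0.    ] q [ 28.   8. -54.  71. -21. -23.] F [ 0.   0.5 -0.7] clear [11. 12. 32.]
clock: 22.3
tool_pos: [0.5343, 0.1033, 0.2165]
orientation: [-179.7, -28.2, -18.3]
force: [-0.3, 1.3, -1.7]
opening: 0.0525
gripper_force: 30.0
need turn [-0.16  0.25 -0.05] shift [-0.     -0.0011 -0.0011] q [ 44.  -4. -51.  44. -37.  -6.] F [-0.3  1.3 -1.7] clear [40. 47. 81.]
```

```bash
python3 - <<'E'
from plan import *
from plant import ctrl
o=ctrl.get_obs(); R0=e("xyz",o["orientation"]); q0=np.array(o["joint_pos"]); T0=o["tool_pos"]; c=np.array([.4812,-.3510])
for dz in (-35,-47,-60,-75):
    R=e("z",dz)*R0; t=R.as_matrix()[:,2]
    out=[]
    q=q0+[dz,0,0,0,0,0]
    for z in (.25,.12,.022):
        T=np.array([*(c+.0188*t[:2]),z]); r=ik(T,R,[q]); 
        if not r: out.append("fail");break
        q=r[0]; out.append(np.round(q).astype(int).tolist())
        W1=T-P[6]*t; 
    print(dz,out,np.round(T,4))
E
```

```text
-35 [[-9, -2, -43, 36, -33, 18], 'fail'] [ 0.4866 -0.3581  0.12  ]
-47 [[-7, 0, -41, 39, -39, 3], [-21, 8, -57, 80, -19, -29], 'fail'] [ 0.485 -0.359  0.022]
-60 [[-4, 3, -38, 38, -47, -10], [-12, 11, -52, 62, -29, -32], 'fail'] [ 0.4831 -0.3597  0.022 ]
-75 [[-3, 7, -33, 35, -56, -22], [-6, 14, -45, 48, -39, -38], [-15, 22, -54, 75, -29, -59]] [ 0.4808 -0.3599  0.022 ]
```

```bash
python3 - <<'E'
from plan import *
from plant import ctrl
o=ctrl.get_obs(); R0=e("xyz",o["orientation"]); q0=np.array(o["joint_pos"]); T0=o["tool_pos"]; c=np.array([.4812,-.3510])
print(np.round(T0,4),o["orientation"])
for dz in (-90,-105,-120,-140):
    q=q0; n=8
    t1=(e("z",dz)*R0).as_matrix()[:,2]; Tf=np.array([*(c+.0188*t1[:2]),.25]); bad=0; mx=0
    for i in range(1,n+1):   # arc at z .25 with polar interpolation
        f=i/n; r0,a0=np.hypot(*T0[:2]),np.arctan2(T0[1],T0[0]); r1,a1=np.hypot(*Tf[:2]),np.arctan2(Tf[1],Tf[0])
        rr,aa=r0+f*(r1-r0),a0+f*(a1-a0); T=np.array([rr*np.cos(aa),rr*np.sin(aa),T0[2]+f*(.25-T0[2])])
        s=ik(T,e("z",dz*f)*R0,[q]); 
        if not s: bad=1;break
        mx=max(mx,np.abs(s[0]-q).max()); q=s[0]
        if dz==-105: print("  ",np.round(T,4),np.round(q).astype(int))
    if bad: print(dz,"bad",i); continue
    out=[np.round(q).astype(int).tolist()]
    for z in (.12,.06,.022):
        s=ik(np.array([*Tf[:2],z]),e("z",dz)*R0,[q]); 
        if not s: out.append("fail");break
        q=s[0]; out.append(np.round(q).astype(int).tolist())
    print(dz,mx,out,np.round(Tf,4),np.round(t1,3))
E
```

```text
[0.5343 0.1033 0.2165] [-179.73846892  -28.18850205  -18.26966318]
-90 6.4663517078910075 [[-3, 11, -27, 31, -64, -32], [-4, 18, -38, 38, -48, -43], [-6, 22, -42, 45, -41, -51], [-7, 25, -45, 51, -37, -57]] [ 0.4785 -0.3595  0.25  ] [-0.144 -0.45  -0.881]
   [0.5486 0.0475 0.2206] [ 39  -2 -48  42 -42 -12]
   [ 0.5571 -0.0101  0.2248] [ 34   0 -45  40 -46 -17]
   [ 0.5595 -0.0689  0.229 ] [ 29   3 -41  38 -51 -22]
   [ 0.5556 -0.1284  0.2332] [ 23   5 -37  35 -55 -26]
   [ 0.5453 -0.1877  0.2374] [ 17   8 -33  33 -59 -30]
   [ 0.5286 -0.2463  0.2416] [ 10  10 -29  30 -63 -34]
   [ 0.5056 -0.3035  0.2458] [  3  13 -24  28 -68 -38]
   [ 0.4764 -0.3585  0.25  ] [ -3  15 -20  26 -72 -41]
-105 6.984341723341229 [[-3, 15, -20, 26, -72, -41], [-4, 22, -30, 30, -57, -50], [-5, 26, -34, 33, -50, -55], [-5, 29, -36, 36, -45, -58]] [ 0.4764 -0.3585  0.25  ] [-0.255 -0.397 -0.881]
-120 7.600240304346952 [[-5, 19, -13, 21, -79, -51], [-6, 25, -22, 23, -64, -57], [-6, 29, -25, 25, -58, -60], [-6, 32, -27, 26, -54, -62]] [ 0.4746 -0.357   0.25  ] [-0.349 -0.318 -0.881]
-140 9.751194164226938 [[-9, 24, -3, 14, -88, -63], [-9, 29, -12, 15, -74, -67], [-9, 33, -15, 15, -67, -68], [-9, 35, -17, 16, -63, -70]] [ 0.473  -0.3544  0.25  ] [-0.437 -0.179 -0.881]
```

```bash
python3 -m crank '[[[-0.02,0,0.01],[0,0,0],-0.3],[[-0.02,0,0.01],[0,0,-3],-0.3],[[-0.001,-0.031,0],[0,0,-7],-0.3],[[-0.001,-0.031,0],[0,0,-7],-0.3],[[-0.001,-0.031,0],[0,0,-7],-0.3],[[-0.001,-0.031,0],[0,0,-7],-0.3],[[-0.001,-0.031,0],[0,0,-7],-0.3],[[-0.001,-0.031,0],[0,0,-7],-0.3],[[-0.001,-0.031,0],[0,0,-7],-0.3],[[-0.001,-0.031,0],[0,0,-7],-0.3],[[-0.001,-0.031,0],[0,0,-7],-0.3],[[0,0,0],[0,0,0],-0.3]]'
python3 -m crank '[[[-0.001,-0.031,0],[0,0,-7],-0.3],[[-0.001,-0.031,0],[0,0,-7],-0.3],[[-0.001,-0.031,0],[0,0,-7],-0.3],[[-0.001,-0.031,0],[0,0,-7],-0.3],[[-0.001,-0.031,0],[0,0,-7],-0.3],[[0,-0.02,0],[0,0,-4],-0.3],[[0,0,0],[0,0,0],-0.3]]'
cat > pl.py <<'E'
from plan import *
from plant import ctrl
o=ctrl.get_obs(); R=e("xyz",o["orientation"]); G=o["tool_pos"]-.0188*R.as_matrix()[:,2]
tilt=np.degrees(np.arccos(-R.as_matrix()[2,2])); print("G",np.round(G,4),"shift to tray",np.round(np.array([.4812,-.3510])-G[:2],4),"tilt %.2f"%tilt,"c z",R.as_matrix()[2,1],"q",np.round(o["joint_pos"]))
E
python3 pl.py
```

```text
clock: 23.5
tool_pos: [0.4856, -0.1795, 0.2334]
orientation: [180.0, -28.2, -84.6]
force: [0.4, 0.0, -1.8]
opening: 0.0536
gripper_force: 30.0
clock: 24.2
tool_pos: [0.4803, -0.3545, 0.2329]
orientation: [-179.9, -28.2, -123.5]
force: [-0.0, 0.0, -1.6]
opening: 0.0528
gripper_force: 30.0
G [ 0.4852 -0.3471  0.2495] shift to tray [-0.004  -0.0039] tilt 28.20 c z -0.000950824461443428 q [ -3.  16. -21.  26. -70. -43.]
```

```bash
python3 -m crank '[[[-0.002,-0.002,-0.025],[0,0,0],-0.3],[[-0.002,-0.002,-0.03],[0,0,0],-0.3],[[0,0,-0.03],[0,0,0],-0.3],[[0,0,-0.03],[0,0,0],-0.3],[[0,0,-0.03],[0,0,0],-0.3],[[0,0,-0.025],[0,0,0],-0.3],[[0,0,-0.02],[0,0,0],-0.3],[[0,0,-0.01],[0,0,0],-0.3],[[0,0,0],[0,0,0],-0.3],[[0,0,0],[0,0,0],-0.3]]'; python3 pl.py; python3 -m crank '[[[0,0,-0.003],[0,0,0],-0.3],[[0,0,-0.003],[0,0,0],-0.3],[[0,0,0],[0,0,0],-0.3]]'
```

```text
clock: 25.2
tool_pos: [0.4764, -0.3555, 0.035]
orientation: [-179.9, -28.1, -123.2]
force: [0.7, 0.2, -1.4]
opening: 0.0528
gripper_force: 30.0
G [ 0.4812 -0.3481  0.0516] shift to tray [-0.     -0.0029] tilt 28.07 c z -0.0018703510373228593 q [ -5.  28. -35.  35. -47. -57.]
clock: 25.5
tool_pos: [0.4761, -0.3554, 0.0289]
orientation: [-179.9, -28.0, -123.2]
force: [1.1, -0.3, -0.9]
opening: 0.0529
gripper_force: 30.0
```

```bash
python3 -m crank '[[[0,-0.002,-0.002],[0,0,0],-0.3],[[0,0,-0.002],[0,0,0],-0.3],[[0,0,0],[0,0,0],-0.3]]';  python3 -m crank '[[[0,0,-0.0015],[0,0,0],-0.3],[[0,0,0],[0,0,0],-0.3]]'; python3 - <<'E'
from h import *
for n in ("side","top"):
    p,d=imaging.snapshot(n); cv2.imwrite(f"pics/{n}7.png",p)
a=cv2.imread("pics/side7.png")[110:350,280:600]; b=cv2.imread("pics/top7.png")[150:330,370:530]
cv2.imwrite("pics/crop7.png",np.hstack([cv2.resize(a,(480,360)),cv2.resize(b,(320,360))]))
E
```

```text
clock: 25.8
tool_pos: [0.4758, -0.3575, 0.0245]
orientation: [-179.9, -28.1, -123.2]
force: [0.2, -0.3, -1.9]
opening: 0.0529
gripper_force: 30.0
clock: 26.0
tool_pos: [0.4759, -0.3574, 0.023]
orientation: [-179.9, -28.1, -123.2]
force: [-0.2, -0.0, -1.2]
opening: 0.0529
gripper_force: 30.0
```

```bash
python3 -m crank '[[[0,0,-0.001],[0,0,0],-0.3],[[0,0,0],[0,0,0],-0.3]]' | grep -E 'pos|force:'; python3 -m crank '[[[0,0,-0.001],[0,0,0],-0.3],[[0,0,0],[0,0,0],-0.3]]'| grep -E 'pos|force:'; python3 -m crank '[[[0,0,-0.001],[0,0,0],-0.3],[[0,0,0],[0,0,0],-0.3]]'| grep -E 'pos|force:'
```

```text
tool_pos: [0.4761, -0.3574, 0.0221]
force: [0.2, 0.7, -0.9]
gripper_force: 30.0
tool_pos: [0.4761, -0.3574, 0.022]
force: [-2.0, 4.4, 7.2]
gripper_force: 30.0
tool_pos: [0.4761, -0.3575, 0.022]
force: [-4.0, 8.5, 15.7]
gripper_force: 30.0
```

Contact comes at the expected height. I ease off, release and retract along the tool axis.

```bash
python3 -m crank '[[[0,0,0.0012],[0,0,0],-0.3],[[0,0,0],[0,0,0],0.1],[[0,0,0],[0,0,0],0.5],[[0,0,0],[0,0,0],0.5],[[0,0,0],[0,0,0],0.7],[[0,0,0],[0,0,0],0.7],[[0,0,0],[0,0,0],0.7]]'; python3 -m crank '[[[0.0026,0.0039,0.0088],[0,0,0],0.7],[[0.0026,0.0039,0.0088],[0,0,0],0.7],[[0.0052,0.0079,0.0176],[0,0,0],0.7],[[0.0052,0.0079,0.0176],[0,0,0],0.7],[[0.01,0.016,0.035],[0,0,0],0.7],[[-0.01,0.01,0.04],[0,0,0],0.7],[[-0.02,0.02,0.04],[0,0,0],0.7],[[-0.02,0.03,0.03],[0,0,0],0.7],[[-0.02,0.03,0.01],[0,0,0],0.7],[[0,0,0],[0,0,0],0.7],[[0,0,0],[0,0,0],0.7]]'
python3 - <<'E'
from h import *
for n in ("side","top"):
    p,d=imaging.snapshot(n); cv2.imwrite(f"pics/{n}8.png",p); np.save(f"pics/{n}8.npy",d)
d=np.load("pics/top8.npy").astype(float);m=imaging.camera_model("top");v,u=np.mgrid[:480,:640]
X=(np.stack([u,v,np.ones_like(u)],-1)@np.linalg.inv(m["mtx"]).T*d[...,None]-m["t"])@np.array(m["R"])
s=(d>0)&(np.hypot(X[...,0]-.481,X[...,1]+.351)<.08)&(X[...,2]>.035)&(X[...,2]<.06); print(s.sum(),X[s].mean(0),X[s].std(0))
if s.sum()>20:
    A=np.c_[X[s][:,:2],np.ones(s.sum())]; print("top-face slope",np.linalg.lstsq(A,X[s][:,2],rcond=None)[0][:2])
a=cv2.imread("pics/side8.png"); b=cv2.imread("pics/top8.png")[80:320,160:560]
cv2.imwrite("pics/crop8.png",np.vstack([cv2.resize(a[120:360,120:640],(520,240)),cv2.copyMakeBorder(b,0,0,0,120,0)]))
E
```

```text
clock: 27.4
tool_pos: [0.4759, -0.3574, 0.0212]
orientation: [-179.9, -28.1, -123.2]
force: [-1.0, 0.3, -1.0]
opening: 0.074
gripper_force: 0.0
clock: 28.5
tool_pos: [0.4321, -0.2268, 0.2304]
orientation: [-179.8, -27.9, -123.1]
force: [0.3, 0.8, 0.3]
opening: 0.0748
gripper_force: 0.0
440 [ 0.48053187 -0.34984869  0.04345729] [0.01336423 0.01347423 0.00239422]
top-face slope [ 0.01593063 -0.02336563]
```

View pics/crop8.png

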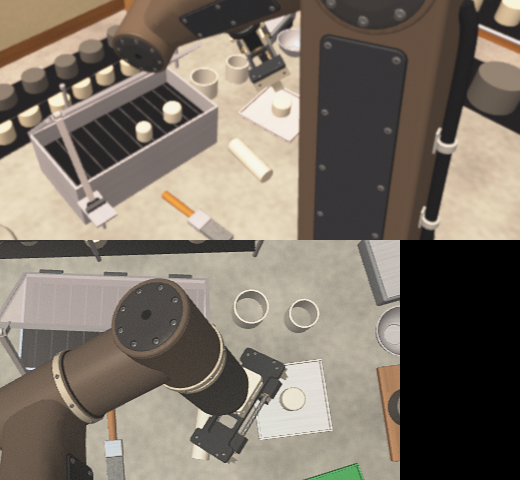

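The wide cheese stands upright in the middle of the tray (about (292,398) in the crop), the lid is still propped, and the other two cheeses and the bystanders are in place. I check that the arm is clear of the lid, then hand in.

```bash
python3 - <<'E'
from plan import *
from plant import ctrl, close_job
c=clear(np.array(ctrl.get_obs()["joint_pos"])); print(c)
if c.min()>.02: print(close_job())
E
```

```text
[0.07092254 0.22845802 0.14519002]
the job is handed in; nothing more can be done
None
```

The lid is propped on its stay behind the stop bar, the widest cheese is released upright in the middle of the tray, and I handed the job in at about 28.6 s; no verdict was returned.

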